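Hold the thickness probe square on the bevelled sample

TASK

The sample block's marked bevel is hidden against the sliding jaw: slide the jaw open, turn the block a quarter turn so that the bevel faces the fixture's open far end, away from the robot, seat it again between the jaws and slide the jaw shut snug against it. Then take the orange probe out of its stand and hold it square to the bevel, its tip on the orange mark, pressed lightly so that the spring tip is about half-way in. Finish like that, still holding the probe there, and leave the bottle, the jar, the beaker and the spare block alone.

Things in the scene. Friction and masses are not known exactly. Their poses are not given: they have to be found in the camera images.
- fixture: Slide-jaw fixture bolted to the bench: dark base plate 80 (x) x 165 (y) x 12 mm high. Origin on the bench under the centre of the block's seat; the base reaches 50 mm to -y and 115 mm to +y of it. Both its x ends are open: -x is the near end (towards the robot), +x the far end; z up. Low green fixed jaw on the -y side: face at y = -22 mm, 22 mm thick, top 34 mm above the bench. Seen from above the seat is the bare plate (12 mm above the bench) between the jaws.
- fixture_far_edge (a point): Point on the bench at the middle of the fixture's far edge, 40 mm to +x of the fixture's origin; axes as the fixture's.
- jaw (a joint): Sliding jaw of the fixture, in m: 0 when its face is 22 mm from the seat's centre (just touching the 44 mm block), grows as it slides open to the fixture's +y, at most 0.040. Stays where it is left; about 2 N of friction.
- jaw_grip (a point): Point in the sliding jaw's black upright grip tab, which is 20 mm wide (fixture x), 34 mm long (fixture y), from 22 to 75 mm above the bench; this point lies on its centre line, 60 mm above the bench, 27 mm behind the jaw's face. Axes as the fixture's; pinch it across x from above. Between it and the block stands the jaw's aluminium face plate, 44 mm wide, 10 mm thick, its top 87 mm above the bench.
- sample_center (a point): Centre of the blue sample block, half-way up: 44 x 44 mm, 60 mm high, about 0.3 kg. Its z is up; the white bevel is at the top of its own -x side: it falls 30 degrees from the top edge (4 mm to +x of the centre, 60 mm above the block's foot) to the -x side (45 mm above the foot). At the start the block stands in the fixture with its -x side against the sliding jaw. Its two y sides are flat, upright and parallel, 44 mm apart.
- mark (a point): Centre of the orange mark, 12 mm across with a black ring round it, in the middle of the bevel: 9 mm to -x of the block's centre and 52.5 mm above its foot. Its z is the outward normal of the bevel, its y runs level along the bevel.
- stand: Grey stand fixed to the bench, 80 x 80 x 60 mm high, with an upright 20 mm hole in the middle of its top in which the probe stands, tip down. Origin under its centre.
- probe_grip (a point): Centre of the probe's orange grip, a square bar 24 x 24 mm, 56 mm long, z along the probe from the tip to the grip (up in the stand), x and y square to its flats. Below the grip are a black collar, 30 mm across, 6 mm thick, that rests on the stand, and an 18 mm steel sleeve. The tip lies 84 mm from this point when out. Probe mass about 0.13 kg.
- probe_tip (a point): End of the probe's brass spring tip, a rod 8 mm across with a round end that stands 14 mm out of the sleeve; it moves with the tip; z as the probe's.
- plunger (a joint): How far the spring tip is pushed in, in m: 0 out, 0.010 fully in. The spring gives 0.9 N at the start of the travel and 3.9 N at its end.
- probe: The probe as a whole; origin where its tip ends when out, z towards the grip.
- sample: The sample block as a whole; origin at the centre of its foot, axes as sample_center.
- bottle: Brown bottle 64 mm across, 130 mm high, standing near the back; leave alone. Origin under its centre.
- jar: White jar with a green lid, 68 mm across, 85 mm high, near the back; leave alone. Origin under its centre.
- beaker: Glass beaker 70 mm across, 90 mm high, on the left; leave alone. Origin under its centre.
- spare: Bare aluminium spare block 50 x 50 x 30 mm on the right; leave alone. Origin under its centre.

How it is judged:
On the way, in this order (a step that is already met when the one before it is completed fails the run):
1. the sliding jaw is opened by more than 12 mm (value of joint jaw above 0.012 m), for 0.1 s.
2. the block stands in its seat with the bevel to the open far end, let go, the jaw shut against it (x of fixture_far_edge in the frame of sample_center below -0.015 m and angle between the x axis of sample_center and the x axis of fixture, either way round below 0.12 rad and angle between sample_center's own z axis and vertical below 0.06 rad and x of sample_center in the frame of fixture between -0.02 and 0.02 m and y of sample_center in the frame of fixture between -0.006 and 0.006 m and z of sample_center in the frame of fixture between 0.039 and 0.046 m and value of joint jaw below 0.004 m and contact force between each of the arm, the fingers and sample below 0.1 N), for 0.2 s.
At the end, for the whole second after the job is handed in: Block seated untouched (20 mm along, 6 mm across the jaws), bevel to the far end within 0.12 rad, jaw within 4 mm of shut; probe held only by the fingers, tip within 6 mm of the mark, axis within 0.14 rad of the bevel normal, spring tip 2 to 8 mm in, 0.6 to 8 N on the block, still (all of step 2 and distance between probe_tip and mark below 0.006 m and angle between the z axis of probe_tip and the z axis of mark, either way round below 0.14 rad and value of joint plunger between 0.002 and 0.008 m and contact force between probe and sample between 0.6 and 8 N and contact force between the fingers and probe above 2 N and contact force between probe and stand below 0.1 N and contact force between probe and fixture below 0.1 N and linear speed of probe below 0.02 m/s); the arm keeps its last pose, push and grip.
It fails at once if the probe is rammed into the block (over 20 N) (contact force between probe and sample above 20 N).
It fails at once if the bottle is moved by more than 30 mm (distance of bottle from where it was at the start of the episode above 0.03 m).
It fails at once if the jar is moved by more than 30 mm (distance of jar from where it was at the start of the episode above 0.03 m).
It fails at once if the beaker is moved by more than 30 mm (distance of beaker from where it was at the start of the episode above 0.03 m).
It fails at once if the spare is moved by more than 30 mm (distance of spare from where it was at the start of the episode above 0.03 m).
It also fails if it takes over 67 s, if anything falls off the work surface, if the arm or the gripper's body presses on something with over 40 N, if the wrist force passes 120 N, or if a joint passes its speed limit or range.

ROBOT

A 6-joint arm with a two-finger parallel gripper is mounted at the origin on the work surface. World frame = base frame: x ahead of the robot, y to its left, z up, the work surface at z = 0. Lengths are in m, angles in rad, forces in N, time in s.
With the tool pointing down it reaches from about 0.425 to 1.125 m from the base axis. Payload 14.9 kg.
Tool frame: the origin (TCP) lies on the centre line of the jaws, within the pads' length; the fingertips stand manip.nose_length ahead of it and the grasp point (between the pads) lies 11 mm behind it (manip.nose_length is the distance from the TCP to the fingertips, in m); z points along the fingers, y is the direction in which the jaws open and shut (so a half turn about z gives the same grasp; the last joint's range is limited). The gripper opens to 91 mm and grips with 3 to 60 N. Pads are 32 mm wide; open, the fingers measure 118 mm over their backs; the gripper's body (76 mm by 178 mm) begins 60 mm behind the grasp point.
Start: joints at [-1.331, 0.379, 1.734, -0, 1.028, -0.033], TCP at [0.189, -0.674, 0.222] pointing down, gripper open.
Joint ranges: [-2.77, 2.77], [-0.74, 2.19], [0, 2.66], [-1.06, 4.2], [0.31, 2.87], [-3.08, 3.08]. Speed limits (rad/s): [1.89, 1.89, 2.39, 3.14, 3.14, 3.14].

INTERFACE

Orientations are given as a rotation vector (axis times angle).
In Python, from plant import status, imaging, job, models, manip gives the robot as it stands.
- The arm moves only by the tool servo_tool, never from a script. Its argument "commands" is a list that holds one entry, the list of rows, each a list of 5 numbers: the opening, from 0 (shut) to 1 (fully open), then the shift along the tool's x, y, z in mm, then the turn about the tool's z in degrees. A call has 1 to 5 rows; each row is the pose to reach, as a shift and turn from the pose commanded when the call began, along the tool's axes at that moment; what a row does not reach only later rows make up. A row lasts 1/8 s, in which the tool goes at most 62.5 mm and 10.7 degrees, less where a joint would pass 70% of its speed; a pose out of reach is approached as far as the arm can. A call with a gripper value outside its range is refused whole. The fingers move at their own pace and stop on an object; the grip force is fixed at half the most. Time passes only in rows, so rows that repeat a pose let the fingers close. It gives the time, the measured TCP pose, the force and the opening at its end, in the units of the state.
- status.read_state(): the state, without advancing time (a new reading comes with each control period).
- imaging.snapshot(name): name is "side" or "top" or "wrist"; returns a dict with "frame" (420x560x3 uint8, red, green, blue), "vertical_fov" (degrees; the focal length in pixels is half the picture's height over the tangent of half this angle, whatever the lens; pixels are square), "cx", "cy" (the principal point, pixels), "rvec" (rotation vector, rad) and "tvec" (3), from world to camera coordinates, as OpenCV has them. Camera axes: x right, y down, z forward; pixel columns grow to the right and rows downward; lengths in m; the calibration is good to about 2 mm. A picture is of the moment at which its call begins. There is no depth.
- job.hand_in(): hands the job in, once; it reports no verdict.
Trained networks look in a picture, given as the dict that the camera call returned (one of the last four; its "shot" number tells which), for a name from the list of things; names that differ only in an ending like _2 or _b are one class to them, and where a whole thing is asked for, a point or a joint stands for the part that bears it (a point fixed in the world has none). Each returns a list of dicts, best first, with "confidence" (0 to 1); they miss things now and then, are a little off and sometimes report something else, mostly with a low value. They report only what shows in the picture. A call takes as long as a camera call.
- models.masks_of(thing, picture): "mask" (420x560 bool, what is visible of it) and "extent" ([left, top, right, bottom] in pixels, round what is visible of it).
The state is a dict: "t": time; "q": joint angles; "joint_velocities": joint speeds; "effort": joint torques, N m; "position": TCP position; "tcp_rot": TCP orientation; "ft_force": force on the tool from outside, world axes, zero at the start; "wrist_torque": the same for the moment, N m; "opening": opening from 0.0 (shut) to 1.0 (fully open).
Only numpy, scipy, OpenCV 4.12 (cv2) and the standard library are available. Lean on these libraries where they do the work, as an engineer would, in place of code of your own. Each camera call takes 0.05 s, during which the arm holds its last target.

## Working session

There is one attempt and no reset: what is moved stays moved. The work goes in short steps, Python scripts to look and compute and a tool call to move; the robot and the scene stay as the last step left them, time stands still between calls to the robot, and variables do not carry over. Pictures are saved under pics/ and viewed, and the job is handed in when it is done.

Besides the shell and the picture viewer there is one more tool, called after "Emit:" by a JSON object that holds its "fn" and its "kwargs". servo_tool: Moves the arm, as the interface text tells. Its arguments: {"type":"object","properties":{"commands":{"type":"array","items":{"type":"array","items":{"type":"array","items":{"type":"number"}}}}},"required":["commands"]}

```bash
ls; mkdir -p pics
python3 - <<'E'
from plant import status, imaging, job, models, manip
import cv2
s=status.read_state();print({k:(v if not hasattr(v,'__len__') else [round(float(x),4) for x in v]) for k,v in s.items()})
print(manip.nose_length,dir(manip))
for n in ["side","top","wrist"]:
    p=imaging.snapshot(n);cv2.imwrite(f"pics/{n}0.png",p["frame"][:,:,::-1])
    print(n,p["vertical_fov"],p["cx"],p["cy"],p["rvec"],p["tvec"],p.keys())
E
```

```text
pics
{'t': 0.0, 'q': [-1.3313, 0.3794, 1.7348, 0.0, 1.0285, -0.0333], 'joint_velocities': [0.0006, -0.0016, -0.0001, -0.0002, 0.0007, -0.0002], 'effort': [-0.0037, -76.3724, -43.4361, 0.065, 0.0424, -0.0001], 'position': [0.1885, -0.6737, 0.2213], 'tcp_rot': [-3.1113, -0.427, 0.0002], 'ft_force': [0.4792, 0.3537, -0.1209], 'wrist_torque': [-0.0075, 0.0161, -0.0328], 'opening': 0.9993111964492004}
0.008 ['IKError', '__class__', '__delattr__', '__dict__', '__dir__', '__doc__', '__eq__', '__format__', '__ge__', '__getattribute__', '__getstate__', '__gt__', '__hash__', '__init__', '__init_subclass__', '__le__', '__lt__', '__module__', '__ne__', '__new__', '__reduce__', '__reduce_ex__', '__repr__', '__setattr__', '__sizeof__', '__str__', '__subclasshook__', '__weakref__', 'nose_length']
side 45.08953466385795 274.3087577813931 210.56561963820576 [ 2.33219882 -0.12793482  0.04932433] [-0.55627232  0.08119346  1.18255995] dict_keys(['frame', 'vertical_fov', 'cx', 'cy', 'rvec', 'tvec', 'shot'])
top 48.70942240907403 281.2977959296054 203.67463511627318 [ 2.10565453 -2.1568603   0.16136141] [-0.0154434   0.57661972  1.02283602] dict_keys(['frame', 'vertical_fov', 'cx', 'cy', 'rvec', 'tvec', 'shot'])
wrist 70.54497562630853 283.5175475753203 211.17458312872637 [-2.32675964  1.76609326  0.2358299 ] [-0.69968827 -0.02953907  0.3897706 ] dict_keys(['frame', 'vertical_fov', 'cx', 'cy', 'rvec', 'tvec', 'shot'])
```

View pics/side0.png

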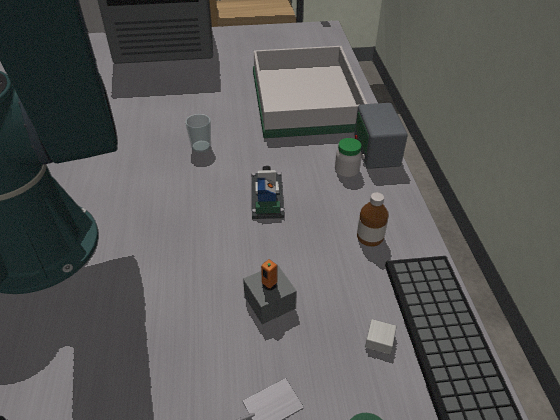

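View pics/top0.png

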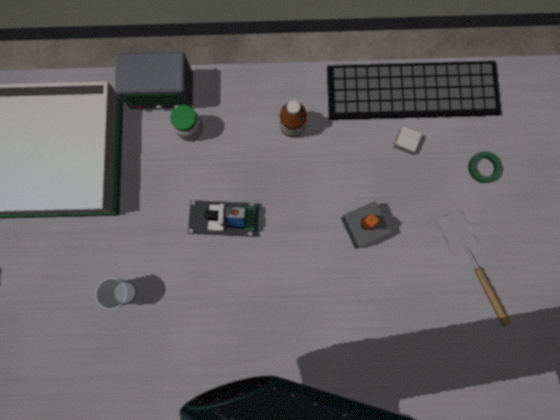

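View pics/wrist0.png

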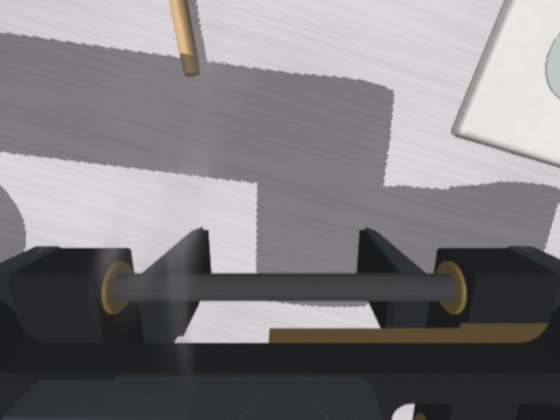

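```bash
cat > h.py <<'E'
import numpy as np, cv2
from scipy.spatial.transform import Rotation as R
from plant import status, imaging, job, models, manip
def K(p):
    f=p["frame"].shape[0]/2/np.tan(np.radians(p["vertical_fov"])/2)
    return np.array([[f,0,p["cx"]],[0,f,p["cy"]],[0,0,1.]])
def proj(p,X): 
    return cv2.projectPoints(np.atleast_2d(X).astype(float),np.array(p["rvec"]),np.array(p["tvec"]),K(p),None)[0][:,0]
def ray(p,uv,z):
    Rm=R.from_rotvec(p["rvec"]).as_matrix(); c=-Rm.T@np.array(p["tvec"])
    d=Rm.T@np.linalg.inv(K(p))@np.array([uv[0],uv[1],1.]); return c+d*(z-c[2])/d[2]
def snap(n,fn):
    p=imaging.snapshot(n); cv2.imwrite("pics/"+fn,p["frame"][:,:,::-1]); return p
def crop(p,fn,x0,y0,x1,y1,s):
    cv2.imwrite("pics/"+fn,cv2.resize(p["frame"][y0:y1,x0:x1,::-1],None,fx=s,fy=s,interpolation=cv2.INTER_CUBIC))
def st():
    s=status.read_state(); return s
def go(x,y,z,ax):
    """target TCP world pos; ax = world yaw (deg) wanted of the tool's x axis; prints tool shift (mm) and turn (deg, either half turn)"""
    s=st(); Rm=R.from_rotvec(s["tcp_rot"]).as_matrix()
    d=Rm.T@(np.array([x,y,z])-s["position"])*1000
    cur=np.degrees(np.arctan2(Rm[1,0],Rm[0,0]))
    t=-(ax-cur)   # tool z down
    t=(t+180)%360-180
    print("t",round(s["t"],2),"pos",np.round(s["position"],4),"toolx yaw",round(cur,2),"tilt",np.round(Rm[:,2],3),"q6",round(s["q"][5],2),"F",np.round(s["ft_force"],1),"op",round(s["opening"],3))
    print("shift",np.round(d,1),"turn",round(t,1),"or",round((t+90)%180-90,1))
E
python3 - <<'E'
from h import *
for cam in ["top","side"]:
  p=snap(cam,cam+"1.png")
  for n in ["fixture","jaw","sample","stand","probe","bottle","jar","beaker","spare"]:
    for m in models.masks_of(n,p)[:2]:
        ys,xs=np.nonzero(m["mask"]); c=(xs.mean(),ys.mean())
        print(cam,n,round(m["confidence"],2),m["extent"],np.round(c,1),np.round(ray(p,c,{"probe":.09,"stand":.05,"fixture":.012,"jaw":.06}.get(n,.05)),3))
  if cam=="top":
    crop(p,"topf.png",180,180,280,255,8); crop(p,"tops.png",330,180,430,255,8)
E
```

```text
top fixture 0.59 [190.1, 202.8, 262.1, 236.8] [221.  218.3] [0.55  0.115 0.012]
top jaw 0.56 [206.5, 208.2, 223.1, 228.2] [215.9 216.9] [0.547 0.12  0.06 ]
top sample 0.87 [222.1, 204.0, 245.4, 229.7] [235.1 217.5] [0.546 0.077 0.05 ]
top stand 0.93 [341.3, 202.4, 387.7, 246.8] [364.7 224.4] [ 0.523 -0.218  0.05 ]
top probe 0.69 [361.9, 214.4, 375.6, 229.1] [369.4 221.4] [ 0.525 -0.222  0.09 ]
top probe 0.56 [279.8, 100.1, 309.2, 134.9] [293.1 118.3] [ 0.766 -0.061  0.09 ]
top bottle 0.64 [281.1, 99.5, 306.0, 137.7] [292.9 118.7] [ 0.779 -0.061  0.05 ]
top jar 0.79 [170.3, 106.3, 203.2, 141.2] [186.3 122.5] [0.776 0.192 0.05 ]
top beaker 0.61 [96.7, 274.5, 136.4, 312.6] [114.8 292.6] [0.383 0.348 0.05 ]
top spare 0.62 [392.8, 127.9, 424.6, 154.0] [407.1 140. ] [ 0.719 -0.327  0.05 ]
top spare 0.41 [188.6, 198.4, 259.0, 236.8] [220.5 218.4] [0.545 0.111 0.05 ]
side fixture 0.58 [250.9, 171.2, 283.5, 219.7] [267.2 195. ] [0.552 0.101 0.012]
side jaw 0.57 [255.4, 164.5, 279.9, 192.9] [267.6 176.8] [0.555 0.115 0.06 ]
side sample 0.71 [260.0, 177.0, 279.6, 200.5] [266.2 189.7] [0.548 0.078 0.05 ]
side stand 0.77 [247.2, 266.6, 297.6, 323.5] [269.9 296.2] [ 0.524 -0.243  0.05 ]
side probe 0.73 [261.1, 258.2, 277.0, 294.7] [268.8 274.9] [ 0.525 -0.221  0.09 ]
side bottle 0.88 [355.7, 192.8, 389.1, 243.1] [372.7 221.1] [ 0.781 -0.058  0.05 ]
side jar 0.69 [336.7, 138.8, 362.6, 178.4] [348.2 157.2] [0.776 0.183 0.05 ]
side beaker 0.91 [185.8, 113.7, 211.9, 153.0] [199.  132.1] [0.384 0.344 0.05 ]
side beaker 0.64 [260.8, 260.5, 279.0, 291.3] [269.1 274.9] [ 0.528 -0.188  0.05 ]
side spare 0.79 [363.8, 316.2, 398.2, 355.1] [380.8 336.1] [ 0.721 -0.357  0.05 ]
```

View pics/topf.png

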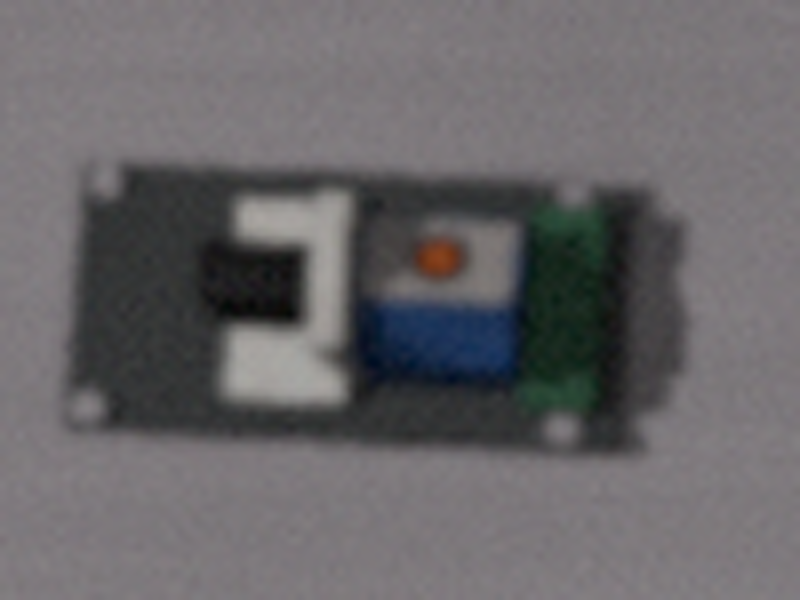

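View pics/tops.png

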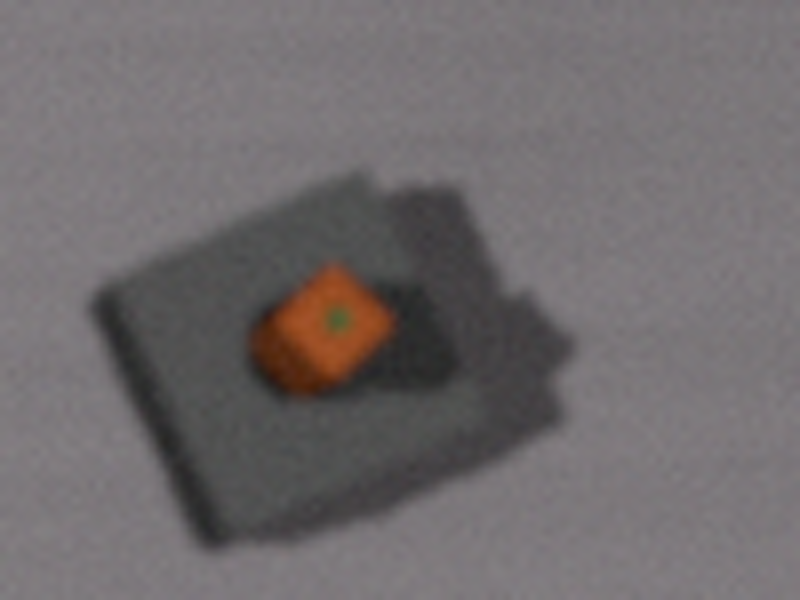

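Run:
```python
from h import *
for c in ["top","side","wrist"]:
  p=imaging.snapshot(c); Rm=R.from_rotvec(p["rvec"]).as_matrix(); cc=-Rm.T@np.array(p["tvec"])
  print(c,cc,"fwd",Rm[2],"right",Rm[0])
  if c=="top":
    crop(p,"topg.png",205,190,265,235,12)
s=st();T=R.from_rotvec(s["tcp_rot"]).as_matrix()
print("cam in tool",T.T@(cc-s["position"]),"fwd",T.T@Rm[2],"right",T.T@Rm[0])
go(.47,.09,.30,0)
```

```text
top [ 0.40283409 -0.03943712  1.10231199] fwd [ 0.16196569  0.0094855  -0.9867508 ] right [-0.02293237 -0.99964756 -0.0133736 ]
side [ 0.47041724 -0.85304684  0.87492743] fwd [ 0.07516673  0.71788459 -0.69209225] right [ 0.9941689  -0.10776687 -0.00380839]
wrist [ 0.25918408 -0.65435446  0.38433815] fwd [-0.25234069 -0.07125822 -0.96501111] right [ 2.68905185e-01 -9.63166316e-01  8.05998140e-04]
cam in tool [ 7.32978925e-02 -1.74353768e-05 -1.62408736e-01] fwd [-2.62193280e-01  6.41383787e-04  9.65015167e-01] right [-5.69565845e-04  9.99999502e-01 -8.19385883e-04]
t 1.3 pos [ 0.1886 -0.6741  0.2219] toolx yaw 15.63 tilt [-0.  0. -1.] q6 -0.03 F [ 0.1  0.  -0.2] op 1.005
shift [ 476.9 -660.   -78.1] turn 15.6 or 15.6
```

View pics/topg.png

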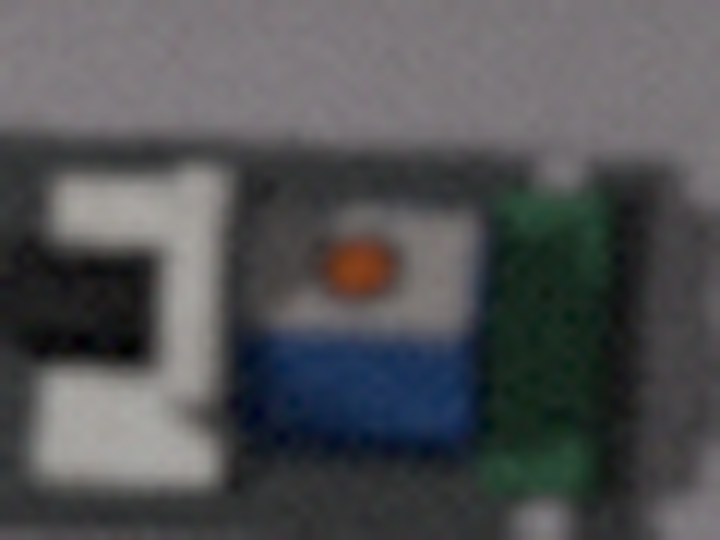

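Run:
```python
from h import *
go(.51,.09,.25,0)
```

```text
t 1.3 pos [ 0.1886 -0.6741  0.2219] toolx yaw 15.63 tilt [-0.  0. -1.] q6 -0.03 F [ 0.1  0.  -0.2] op 1.005
shift [ 515.4 -649.3  -28.1] turn 15.6 or 15.6
```

Emit:
{"fn": "servo_tool", "kwargs": {"commands": [[[1,515,-649,-28,15.6],[1,515,-649,-28,15.6],[1,515,-649,-28,15.6],[1,515,-649,-28,15.6],[1,515,-649,-28,15.6]]]}}

```text
t: 1.92
position: [0.3101, -0.3845, 0.2327]
tcp_rot: [3.141, 0.0, 0.001]
ft_force: [0.6, 0.3, 0.7]
opening: 1.002
```

Run:
```python
from h import *
go(.51,.09,.25,0)
```

```text
t 1.93 pos [ 0.3101 -0.3845  0.2327] toolx yaw 0.0 tilt [ 0. -0. -1.] q6 0.63 F [0.6 0.3 0.7] op 1.002
shift [ 200.  -474.4  -17.4] turn 0.0 or 0.0
```

Emit:
{"fn": "servo_tool", "kwargs": {"commands": [[[1,200,-474,-17,0],[1,200,-474,-17,0],[1,200,-474,-17,0],[1,200,-474,-17,0],[1,200,-474,-17,0]]]}}

```text
t: 2.55
position: [0.4315, -0.0965, 0.2433]
tcp_rot: [3.141, 0.001, 0.002]
ft_force: [1.1, -0.8, 0.4]
opening: 0.998
```

Run:
```python
from h import *
go(.51,.09,.25,0)
```

```text
t 2.55 pos [ 0.4315 -0.0965  0.2433] toolx yaw 0.02 tilt [ 0.001 -0.    -1.   ] q6 1.3 F [ 1.1 -0.8  0.4] op 0.998
shift [  78.6 -186.4   -6.6] turn 0.0 or 0.0
```

Emit:
{"fn": "servo_tool", "kwargs": {"commands": [[[1,79,-186,-7,0],[1,79,-186,-7,0],[1,79,-186,-7,0],[1,79,-186,-7,0],[1,79,-186,-7,0]]]}}

```text
t: 3.18
position: [0.5097, 0.0879, 0.2496]
tcp_rot: [3.141, 0.003, -0.001]
ft_force: [-0.2, -0.4, 0.0]
opening: 1.0
```

Run:
```python
from h import *
go(.51,.09,.25,0)
p=snap("wrist","w1.png")
```

```text
t 3.17 pos [0.5097 0.0879 0.2496] toolx yaw 0.11 tilt [-0. -0. -1.] q6 1.69 F [-0.2 -0.4  0. ] op 1.0
shift [ 0.3 -2.1 -0.4] turn 0.1 or 0.1
```

View pics/w1.png

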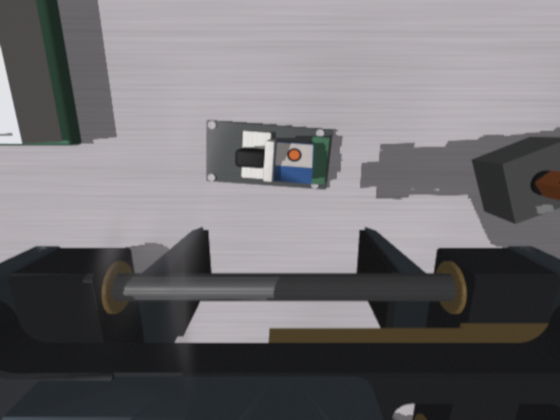

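Run:
```python
import cv2
a=cv2.imread("pics/w1.png")[110:200,190:345]
cv2.imwrite("pics/w1c.png",cv2.resize(a,None,fx=5,fy=5,interpolation=cv2.INTER_CUBIC))
```

```text
(no output)
```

View pics/w1c.png

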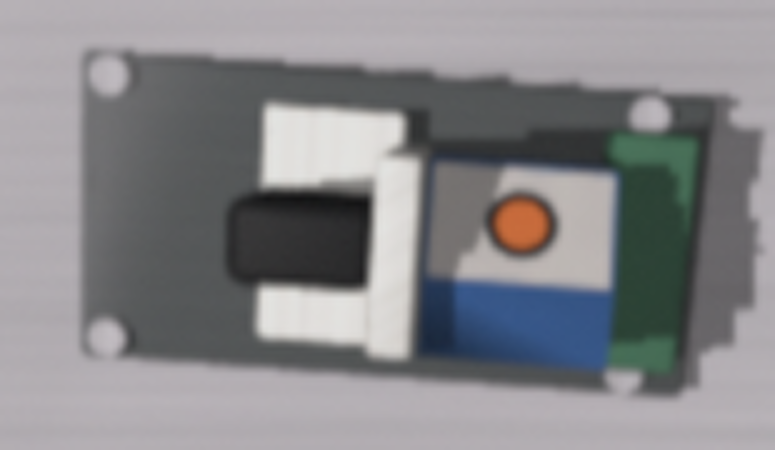

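```bash
cat > fit.py <<'E'
from h import *
from scipy.optimize import least_squares
def W(f,P):  # fixture pose (x,y,yaw) ; local points
    P=np.atleast_2d(P); c,s=np.cos(f[2]),np.sin(f[2])
    return np.c_[f[0]+c*P[:,0]-s*P[:,1], f[1]+s*P[:,0]+c*P[:,1], P[:,2]]
base=[[.04,.115,.012],[-.04,.115,.012],[.04,-.05,.012],[-.04,-.05,.012]]
def bcorn(deg):  # block local pts (block frame, foot z=.012) rotated
    pts={}
    r=np.radians(deg);c,s=np.cos(r),np.sin(r)
    for n,q in dict(mark=(-.009,0,.0645),t1=(.022,.022,.072),t2=(.022,-.022,.072),e1=(.004,.022,.072),e2=(.004,-.022,.072),b1=(-.022,.022,.057),b2=(-.022,-.022,.057)).items():
        pts[n]=(c*q[0]-s*q[1],s*q[0]+c*q[1],q[2])
    return pts
E
python3 - <<'E'
from fit import *
p=snap("wrist","w2.png")
px=np.array([[85,50],[80,355],[715,97],[680,395]])/5+[190,110]
r=least_squares(lambda f:(proj(p,W(f,base))-px).ravel(),[.55,.08,0])
print(r.x,np.degrees(r.x[2]),r.fun.round(1))
f=r.x
for deg in (-90,180):  # bevel to +y / to +x
    for n,q in bcorn(deg).items(): print(deg,n,((proj(p,W(f,[q]))[0]-[190,110])*5).round(0))
print("tab top",((proj(p,W(f,[[.01,.032,.075],[-.01,.032,.075],[.01,.066,.075],[-.01,.066,.075]]))-[190,110])*5).round(0))
print("plate top",((proj(p,W(f,[[.022,.022,.087],[-.022,.022,.087],[.022,.032,.087],[-.022,.032,.087]]))-[190,110])*5).round(0))
print("green",((proj(p,W(f,[[.022,-.022,.034],[-.022,-.022,.034],[.022,-.044,.034],[-.022,-.044,.034]]))-[190,110])*5).round(0))
E
```

```text
[ 0.54798773  0.07453454 -0.07146775] -4.094800218913329 [-0.9 -0.3 -0.1  0.1  0.4 -0.2  0.7  0.6]
-90 mark [481. 255.]
-90 t1 [627. 169.]
-90 t2 [608. 363.]
-90 e1 [547. 163.]
-90 e2 [531. 358.]
-90 b1 [432. 152.]
-90 b2 [420. 340.]
180 mark [523. 218.]
180 t1 [608. 363.]
180 t2 [418. 350.]
180 e1 [616. 285.]
180 e2 [423. 271.]
180 b1 [621. 166.]
180 b2 [432. 152.]
tab top [[382. 207.]
 [377. 296.]
 [230. 196.]
 [227. 286.]]
plate top [[429. 157.]
 [416. 361.]
 [382. 153.]
 [371. 358.]]
green [[611. 162.]
 [594. 338.]
 [699. 169.]
 [680. 344.]]
```

Run:
```python
from fit import *
f=[.548,.0745,-.0715]
for c in ("side","top"):
    p=snap(c,c+"2.png")
    for d in (-90,180): print(c,d,{n:proj(p,W(f,[q]))[0].round(1).tolist() for n,q in bcorn(d).items() if n in("mark","b1","b2")})
    if c=="side": crop(p,"side2c.png",240,160,295,225,9)
w=W(f,[[0,.0505,.11]])[0]; print(w); go(*w,85.9)
w=W(f,[[0,.0505,.049]])[0]; print(w); go(*w,85.9)
```

```text
side -90 {'mark': [266.1, 183.9], 'b1': [274.9, 182.6], 'b2': [257.2, 183.1]}
side 180 {'mark': [269.9, 186.3], 'b1': [275.6, 194.4], 'b2': [274.9, 182.6]}
top -90 {'mark': [231.6, 215.6], 'b1': [227.0, 206.3], 'b2': [225.7, 225.4]}
top 180 {'mark': [235.8, 211.9], 'b1': [246.2, 207.2], 'b2': [227.0, 206.3]}
[0.55160767 0.12487097 0.11      ]
t 3.38 pos [0.5094 0.0864 0.2497] toolx yaw -0.06 tilt [-0. -0. -1.] q6 1.69 F [0.3 0.  0.5] op 1.0
shift [ 42.2 -38.6 139.7] turn -86.0 or -86.0
[0.55160767 0.12487097 0.049     ]
t 3.38 pos [0.5094 0.0864 0.2497] toolx yaw -0.06 tilt [-0. -0. -1.] q6 1.69 F [0.3 0.  0.5] op 1.0
shift [ 42.2 -38.6 200.7] turn -86.0 or -86.0
```

View pics/side2c.png

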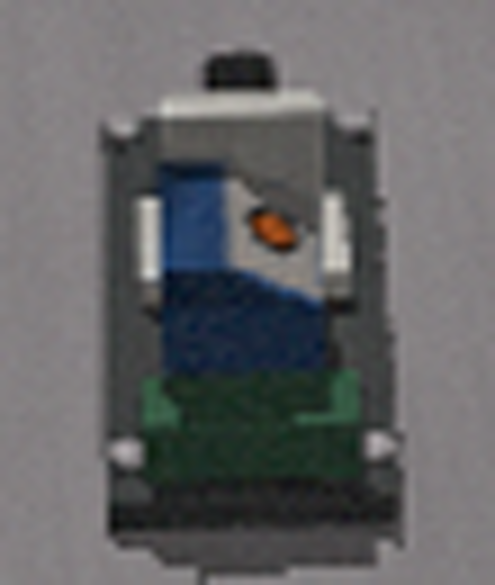

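Emit:
{"fn": "servo_tool", "kwargs": {"commands": [[[1,42,-39,60,-86],[1,42,-39,100,-86],[1,42,-39,120,-86],[1,42,-39,120,-86],[1,42,-39,120,-86]]]}}

```text
t: 4.0
position: [0.5515, 0.1254, 0.1295]
tcp_rot: [-2.799, -1.426, 0.001]
ft_force: [0.3, -0.8, 0.2]
opening: 1.0
```

Run:
```python
from fit import *
f=[.548,.0745,-.0715]
go(*W(f,[[0,.0505,.049]])[0],85.9)
```

```text
t 4.0 pos [0.5515 0.1254 0.1295] toolx yaw 54.01 tilt [-0.001 -0.    -1.   ] q6 0.81 F [ 0.3 -0.8  0.2] op 1.0
shift [-0.3  0.4 80.5] turn -31.9 or -31.9
```

Turn, then look before descending.

Emit:
{"fn": "servo_tool", "kwargs": {"commands": [[[1,0,0,0,-32],[1,0,0,0,-32],[1,0,0,0,-32],[1,0,0,0,-32]]]}}

```text
t: 4.5
position: [0.5517, 0.1256, 0.13]
tcp_rot: [2.305, 2.134, 0.0]
ft_force: [-0.5, -0.2, 0.8]
opening: 1.002
```

Run:
```python
from fit import *
f=[.548,.0745,-.0715]
go(*W(f,[[0,.0505,.049]])[0],85.9)
```

```text
t 4.5 pos [0.5517 0.1256 0.13  ] toolx yaw 85.6 tilt [ 0.  0. -1.] q6 0.26 F [-0.5 -0.2  0.8] op 1.002
shift [-0.8 -0.1 81. ] turn -0.3 or -0.3
```

Emit:
{"fn": "servo_tool", "kwargs": {"commands": [[[1,-0.5,0,40,-0.3],[1,-0.5,0,80,-0.3],[1,-0.5,0,80,-0.3],[0.2,-0.5,0,80,-0.3],[0.15,-0.5,0,80,-0.3]]]}}

```text
t: 5.12
position: [0.5528, 0.1263, 0.0515]
tcp_rot: [2.297, 2.141, 0.003]
ft_force: [-0.1, 0.2, 0.9]
opening: 0.813
```

Emit:
{"fn": "servo_tool", "kwargs": {"commands": [[[0,0,0,0,0],[0,0,0,0,0],[0,0,0,0,0],[0,0,0,0,0]]]}}

```text
t: 5.62
position: [0.5529, 0.1262, 0.0501]
tcp_rot: [2.295, 2.143, 0.003]
ft_force: [4.4, -0.9, -5.6]
opening: 0.396
```

Emit:
{"fn": "servo_tool", "kwargs": {"commands": [[[0,0,0,0,0],[0,0,0,0,0],[0,0,0,0,0],[0,0,0,0,0]]]}}

```text
t: 6.12
position: [0.5528, 0.1262, 0.05]
tcp_rot: [2.296, 2.143, 0.003]
ft_force: [5.2, -0.1, -2.4]
opening: 0.401
```

Run:
```python
from fit import *
f=[.548,.0745,-.0715]
go(*W(f,[[0,.0505,.049]])[0],85.9)
```

```text
t 6.12 pos [0.5528 0.1262 0.05  ] toolx yaw 86.05 tilt [ 0.002  0.    -1.   ] q6 0.25 F [ 5.2 -0.1 -2.4] op 0.401
shift [-1.5 -1.1  1. ] turn 0.1 or 0.1
```

Run:
```python
from fit import *
p=snap("wrist","w3.png"); p=imaging.snapshot("side"); crop(p,"side3c.png",215,120,315,230,5)
```

```text
(no output)
```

View pics/w3.png

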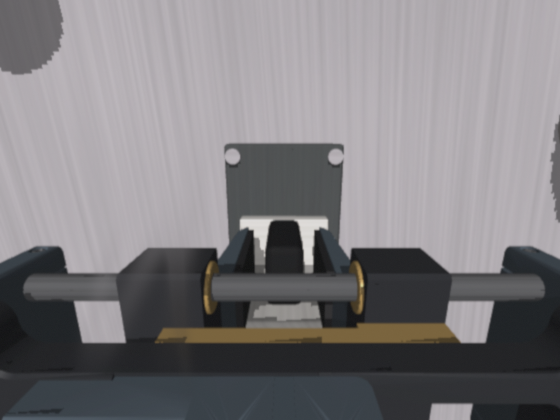

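View pics/side3c.png

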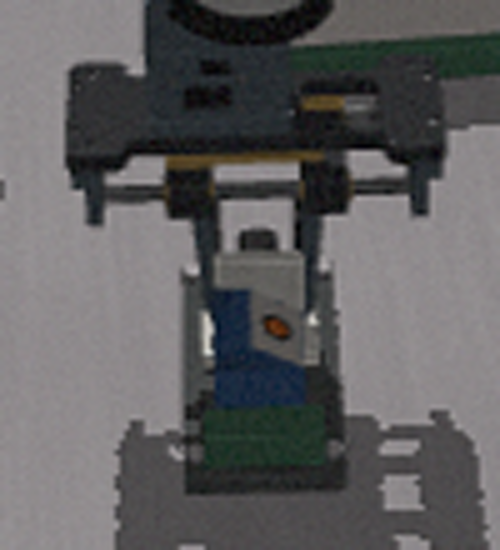

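Run:
```python
from fit import *
p=snap("wrist","w4.png"); crop(p,"w4c.png",200,130,370,330,4)
s=st();T=R.from_rotvec(s["tcp_rot"]).as_matrix()
f=[.548,.0745,-.0715]
def show(n,P): print(n,((proj(p,P)-[200,130])*4).round(0).tolist())
for g in (.010,.018,.022):
  show(("tips",g),[s["position"]+T@np.array([a,b,.008]) for a in(.016,-.016) for b in(-g,g)])
show("tabtop",W(f,[[.01,.032,.075],[-.01,.032,.075],[.01,.066,.075],[-.01,.066,.075]]))
show("platetop",W(f,[[.022,.022,.087],[-.022,.022,.087],[.022,.032,.087],[-.022,.032,.087]]))
show("tabbot",W(f,[[.01,.066,.022],[-.01,.066,.022]]))
show("base",W(f,base))
print(p["vertical_fov"])
```

```text
('tips', 0.01) [[271.0, 396.0], [403.0, 396.0], [274.0, 588.0], [400.0, 588.0]]
('tips', 0.018) [[218.0, 396.0], [456.0, 396.0], [223.0, 588.0], [451.0, 588.0]]
('tips', 0.022) [[192.0, 396.0], [483.0, 396.0], [198.0, 588.0], [476.0, 588.0]]
tabtop [[405.0, 734.0], [254.0, 734.0], [410.0, 496.0], [250.0, 496.0]]
platetop [[505.0, 861.0], [153.0, 861.0], [509.0, 792.0], [150.0, 792.0]]
tabbot [[390.0, 369.0], [271.0, 369.0]]
base [[573.0, 68.0], [89.0, 67.0], [528.0, 904.0], [131.0, 904.0]]
70.54497562630853
```

View pics/w4c.png

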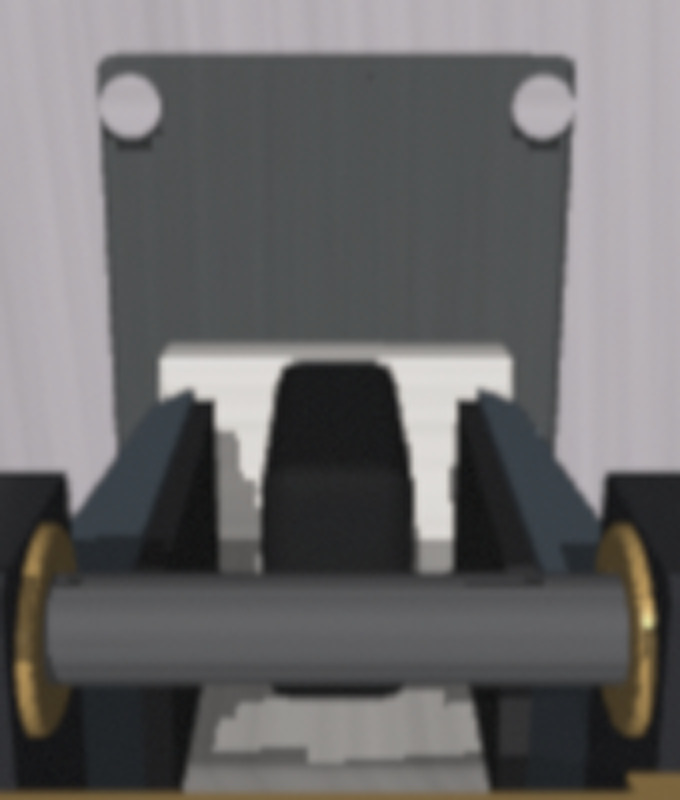

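Emit:
{"fn": "servo_tool", "kwargs": {"commands": [[[0.5,0,0,0,0],[0.5,0,0,0,0],[0.5,6,0,0,0],[0.5,6,0,0,0],[0,6,0,0,0]]]}}

```text
t: 6.9
position: [0.5521, 0.1323, 0.0498]
tcp_rot: [-2.297, -2.144, 0.0]
ft_force: [-0.0, -0.4, 0.6]
opening: 0.421
```

Emit:
{"fn": "servo_tool", "kwargs": {"commands": [[[0,0,0,0,0],[0,0,0,0,0],[0,0,0,0,0],[0,0,0,0,0]]]}}

```text
t: 7.4
position: [0.5533, 0.1322, 0.05]
tcp_rot: [2.296, 2.142, 0.003]
ft_force: [8.0, -0.1, -7.3]
opening: 0.219
```

Emit:
{"fn": "servo_tool", "kwargs": {"commands": [[[0,8,0,0,0],[0,16,0,0,0],[0,24,0,0,0],[0,24,0,0,0],[0,24,0,0,0]]]}}

```text
t: 8.02
position: [0.555, 0.1563, 0.0499]
tcp_rot: [2.296, 2.142, 0.003]
ft_force: [9.8, 1.3, -7.8]
opening: 0.219
```

Run:
```python
from fit import *
p=imaging.snapshot("side"); crop(p,"side5c.png",215,120,315,230,5)
p=imaging.snapshot("top"); crop(p,"top5c.png",170,180,280,250,7)
go(.55,.13,.05,85.9)
```

```text
t 8.12 pos [0.555  0.1563 0.05  ] toolx yaw 86.03 tilt [ 0.002  0.001 -1.   ] q6 0.3 F [ 8.5  1.4 -7.3] op 0.218
shift [-26.6  -3.2  -0.1] turn 0.1 or 0.1
```

View pics/side5c.png

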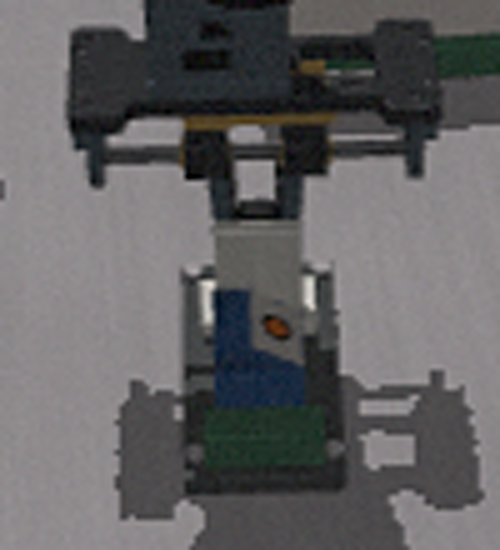

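Emit:
{"fn": "servo_tool", "kwargs": {"commands": [[[0,-8,0,0,0],[0,-16,0,0,0],[0,-23,0,0,0],[0,-25,0,0,0],[0,-25.5,0,0,0]]]}}

```text
t: 8.75
position: [0.5532, 0.131, 0.05]
tcp_rot: [2.297, 2.142, 0.004]
ft_force: [7.4, 9.3, -8.4]
opening: 0.217
```

Emit:
{"fn": "servo_tool", "kwargs": {"commands": [[[0,0,0,0,0],[0,0,0,0,0]]]}}

```text
t: 9.0
position: [0.5532, 0.131, 0.05]
tcp_rot: [2.296, 2.142, 0.003]
ft_force: [7.5, 3.3, -7.4]
opening: 0.217
```

Emit:
{"fn": "servo_tool", "kwargs": {"commands": [[[0.6,0,0,0,0],[0.6,0,0,0,0],[0.6,0,0,0,0],[0.8,0,0,-60,0],[0.8,0,0,-120,0]]]}}

```text
t: 9.62
position: [0.5514, 0.1305, 0.1708]
tcp_rot: [-2.296, -2.143, 0.002]
ft_force: [1.2, 0.1, 0.9]
opening: 0.732
```

Run:
```python
from fit import *
go(.483,-.22,.25,0)
p=imaging.snapshot("side"); crop(p,"side6c.png",215,120,315,230,5)
```

```text
t 9.62 pos [0.5514 0.1305 0.1708] toolx yaw 86.04 tilt [-0.002 -0.    -1.   ] q6 0.26 F [1.2 0.1 0.9] op 0.732
shift [-354.4  -44.2  -79. ] turn 86.0 or 86.0
```

View pics/side6c.png

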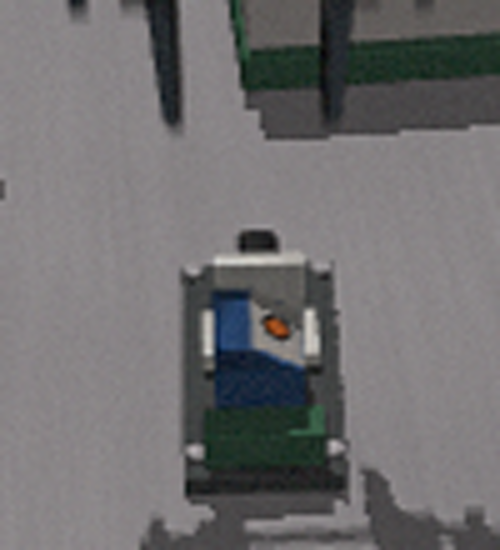

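The jaw is shut against the block again, with the bevel to the right (far end). On the way to the stand, I'll pass over the fixture for a good look.

Emit:
{"fn": "servo_tool", "kwargs": {"commands": [[[1,-60,-20,-79,86],[1,-120,-40,-79,86],[1,-180,-44,-79,86],[1,-240,-44,-79,86],[1,-300,-44,-79,86]]]}}

```text
t: 10.3
position: [0.4885, -0.147, 0.2491]
tcp_rot: [3.019, 0.865, 0.001]
ft_force: [2.0, -0.1, 0.1]
opening: 0.996
```

Run:
```python
from fit import *
go(.483,-.22,.25,0)
```

```text
t 10.3 pos [ 0.4885 -0.147   0.2491] toolx yaw 31.98 tilt [ 0.001 -0.    -1.   ] q6 0.67 F [ 2.  -0.1  0.1] op 0.996
shift [-43.4  59.   -0.9] turn 32.0 or 32.0
```

Emit:
{"fn": "servo_tool", "kwargs": {"commands": [[[1,-43,59,-1,32],[1,-43,59,-1,32],[1,-43,59,-1,32],[1,-43,59,-1,32]]]}}

```text
t: 10.8
position: [0.4841, -0.2181, 0.2495]
tcp_rot: [-3.141, -0.01, 0.0]
ft_force: [-0.2, 0.4, -0.4]
opening: 0.997
```

Run:
```python
from fit import *
go(.483,-.22,.25,0)
p=snap("wrist","w7.png"); crop(p,"w7c.png",190,60,390,210,4)
print(ray(p,(280,150),.122),ray(p,(280,150),.06))
```

```text
t 10.8 pos [ 0.4841 -0.2181  0.2495] toolx yaw 0.37 tilt [-0.  0. -1.] q6 1.1 F [-0.2  0.4 -0.4] op 0.997
shift [-1.2  1.9 -0.5] turn 0.4 or 0.4
[ 0.53945863 -0.21468918  0.122     ] [ 0.53560245 -0.21404501  0.06      ]
```

View pics/w7c.png

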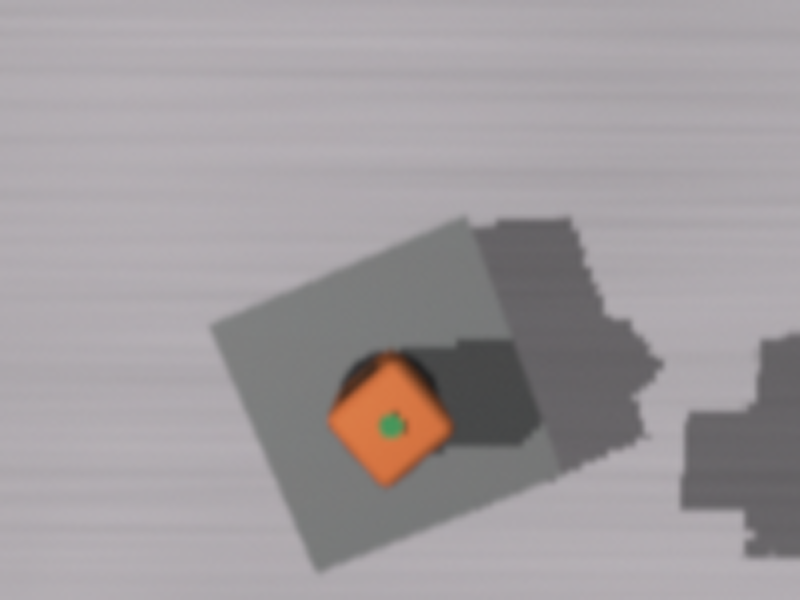

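Run:
```python
from fit import *
p=imaging.snapshot("wrist")
c=np.array([[328,422],[390,355],[452,428],[386,488]])/4+[190,60]
w=np.array([ray(p,u,.122)[:2] for u in c]);print(w.round(4),w.mean(0))
for i in range(4):
    d=w[(i+1)%4]-w[i];print(np.linalg.norm(d),np.degrees(np.arctan2(d[1],d[0])))
s4=np.array([[210,326],[466,216],[560,472],[320,572]])/4+[190,60]
w=np.array([ray(p,u,.06)[:2] for u in s4]);print(w.round(4),w.mean(0),np.linalg.norm(w[1]-w[0]))
print(ray(p,np.array([391,426])/4+[190,60],.122))
m=models.masks_of("probe",p)[:1]; print([ (x["confidence"],x["extent"]) for x in m])
```

```text
[[ 0.5247 -0.2066]
 [ 0.5408 -0.2215]
 [ 0.5235 -0.2368]
 [ 0.5086 -0.2209]] [ 0.52440146 -0.22142818]
0.02189331515935716 -42.70976904195077
0.023064974399212002 -138.44375173759255
0.02175166951932556 133.13742370390705
0.02147785171758906 41.66398061237991
[[ 0.5449 -0.1703]
 [ 0.5758 -0.2433]
 [ 0.5035 -0.2735]
 [ 0.4722 -0.2019]] [ 0.52408253 -0.22223563] 0.07927198836677757
[ 0.5238586  -0.22191936  0.122     ]
[(0.64, [273.9, 150.9, 302.8, 181.1])]
```

Run:
```python
from fit import *
go(.5242,-.2218,.083,43.4)
```

```text
t 10.95 pos [ 0.4843 -0.2177  0.2496] toolx yaw 0.58 tilt [-0.  0. -1.] q6 1.09 F [-0.1  0.4  0.1] op 0.995
shift [ 39.8   4.5 166.6] turn -42.8 or -42.8
```

Emit:
{"fn": "servo_tool", "kwargs": {"commands": [[[1,40,4.5,40,-43],[1,40,4.5,80,-43],[1,40,4.5,100,-43],[1,40,4.5,105,-43],[1,40,4.5,105,-43]]]}}

```text
t: 11.58
position: [0.5242, -0.2218, 0.1442]
tcp_rot: [-2.918, -1.162, 0.001]
ft_force: [0.5, -0.9, -0.6]
opening: 1.003
```

Run:
```python
from fit import *
go(.5242,-.2218,.083,43.4)
```

```text
t 11.57 pos [ 0.5242 -0.2218  0.1442] toolx yaw 43.42 tilt [-0.001  0.    -1.   ] q6 0.37 F [ 0.5 -0.9 -0.6] op 1.003
shift [ 0.   0.  61.2] turn 0.0 or 0.0
```

Emit:
{"fn": "servo_tool", "kwargs": {"commands": [[[1,0,0,40,0],[1,0,0,61,0],[0,0,0,61,0],[0,0,0,61,0],[0,0,0,61,0]]]}}

```text
t: 12.2
position: [0.5251, -0.2225, 0.0848]
tcp_rot: [2.919, 1.158, 0.002]
ft_force: [0.1, 0.4, -0.2]
opening: 0.702
```

Emit:
{"fn": "servo_tool", "kwargs": {"commands": [[[0,0,0,0,0],[0,0,0,0,0],[0,0,0,0,0],[0,0,0,0,0]]]}}

```text
t: 12.7
position: [0.5244, -0.2222, 0.0836]
tcp_rot: [-2.92, -1.16, 0.0]
ft_force: [-0.4, 0.1, -0.0]
opening: 0.263
```

Emit:
{"fn": "servo_tool", "kwargs": {"commands": [[[0,0,0,0,0],[0,0,0,0,0],[0,0,0,0,0]]]}}

```text
t: 13.08
position: [0.5244, -0.2222, 0.0836]
tcp_rot: [-2.92, -1.16, 0.0]
ft_force: [-0.2, -0.5, 1.7]
opening: 0.261
```

Emit:
{"fn": "servo_tool", "kwargs": {"commands": [[[0,0,0,-15,0],[0,0,0,-30,0],[0,0,0,-41,0],[0,0,0,-41,0]]]}}

```text
t: 13.58
position: [0.525, -0.2225, 0.1259]
tcp_rot: [2.918, 1.159, 0.002]
ft_force: [-0.9, 0.7, -1.7]
opening: 0.263
```

Run:
```python
from fit import *
go(.5242,-.2218,.083,43.4)
p=imaging.snapshot("side"); crop(p,"side8c.png",210,220,330,330,5)
```

```text
t 13.57 pos [ 0.525  -0.2225  0.1259] toolx yaw 43.33 tilt [ 0.002 -0.001 -1.   ] q6 0.37 F [-0.9  0.7 -1.7] op 0.263
shift [-0.2 -1.1 42.9] turn -0.1 or -0.1
```

View pics/side8c.png

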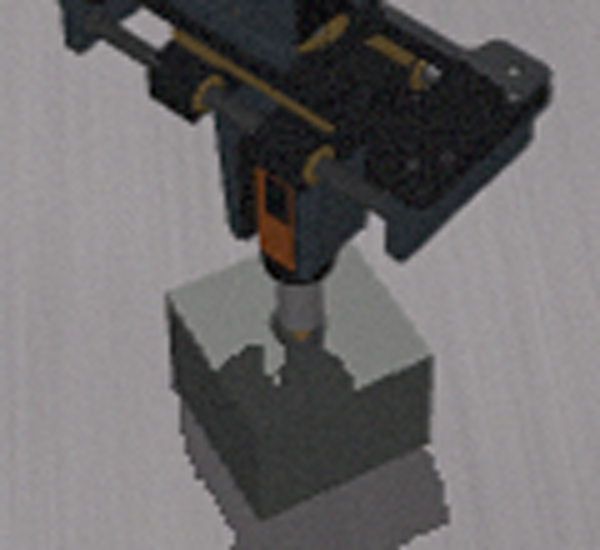

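Emit:
{"fn": "servo_tool", "kwargs": {"commands": [[[0,6,0,1,0],[0,10,0,1,0],[0,14,0,1.2,0],[0,17,0,1.4,0],[0,20,0,1.7,0]]]}}

```text
t: 14.25
position: [0.5385, -0.2085, 0.1223]
tcp_rot: [-2.919, -1.161, 0.003]
ft_force: [-4.7, -5.9, 0.2]
opening: 0.261
```

Run:
```python
from fit import *
go(.5242,-.2218,.083,43.4)
p=imaging.snapshot("side"); crop(p,"side9c.png",210,220,330,330,5)
```

```text
t 14.25 pos [ 0.5385 -0.2085  0.1223] toolx yaw 43.37 tilt [-0.002 -0.    -1.   ] q6 0.41 F [-4.7 -5.9  0.2] op 0.261
shift [-19.5  -0.1  39.4] turn -0.0 or -0.0
```

View pics/side9c.png

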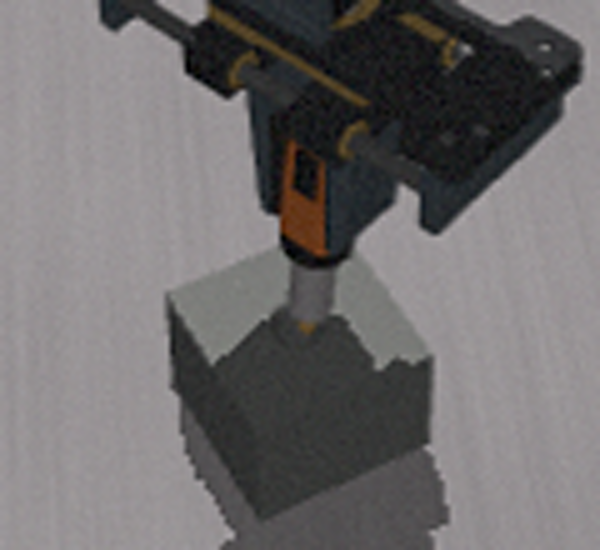

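Emit:
{"fn": "servo_tool", "kwargs": {"commands": [[[0,5,0,0,0],[0,10,0,1,0],[0,15,0,2,0],[0,20,0,3.5,0],[0,25,0,5,0]]]}}

```text
t: 14.92
position: [0.5568, -0.1912, 0.1174]
tcp_rot: [-2.919, -1.161, 0.003]
ft_force: [-5.0, -3.5, 1.9]
opening: 0.265
```

Run:
```python
from fit import *
go(.5242,-.2218,.083,43.4)
p=imaging.snapshot("side"); crop(p,"side10c.png",210,220,330,330,5)
p=snap("top","top10.png");crop(p,"top10c.png",320,150,440,260,5)
```

```text
t 14.93 pos [ 0.5568 -0.1912  0.1174] toolx yaw 43.37 tilt [-0.002 -0.    -1.   ] q6 0.44 F [-5.  -3.5  1.9] op 0.265
shift [-44.6  -0.1  34.4] turn -0.0 or -0.0
```

View pics/side10c.png

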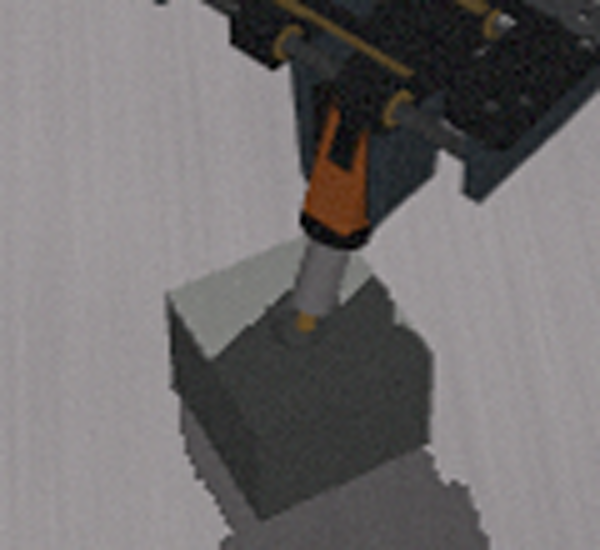

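View pics/top10c.png

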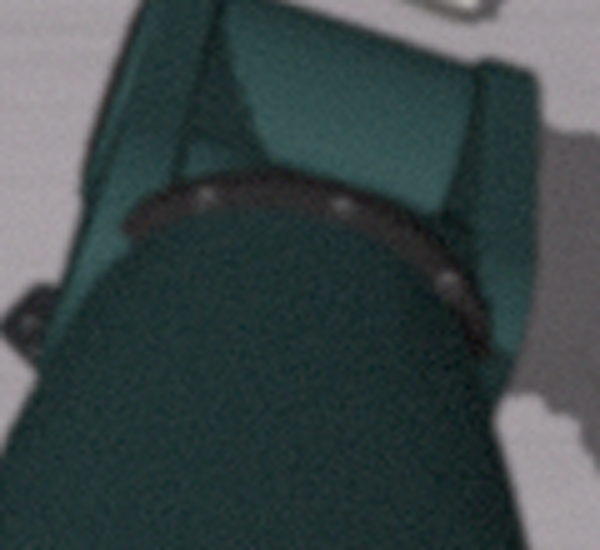

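Emit:
{"fn": "servo_tool", "kwargs": {"commands": [[[0,0,0,-15,0],[0,0,0,-40,0],[0,0,0,-80,0],[0,0,0,-90,0]]]}}

```text
t: 15.52
position: [0.5585, -0.1917, 0.2112]
tcp_rot: [2.917, 1.159, 0.006]
ft_force: [0.4, -1.1, -1.0]
opening: 0.261
```

```bash
cat >> fit.py <<'E'
F=[.5485,.0755,-.0715]
def tgt(d,th=30.):  # TCP target with tip (out) d m off the mark along the bevel normal; probe lean th actual
    M=W(F,[[.009,0,.0645]])[0]; n=np.array([np.sin(np.radians(30))*np.cos(F[2]),np.sin(np.radians(30))*np.sin(F[2]),np.cos(np.radians(30))])
    u=np.array([np.sin(np.radians(th))*np.cos(F[2]),np.sin(np.radians(th))*np.sin(F[2]),np.cos(np.radians(th))])
    return M+n*d+u*.084-np.array([0,0,.011])
E
python3 - <<'E'
from fit import *
print(tgt(.04));go(*tgt(.04),-4.1)
E
```

```text
[0.61931859 0.07042782 0.16088715]
t 15.53 pos [ 0.5585 -0.1917  0.2112] toolx yaw 43.33 tilt [ 0.004 -0.001 -1.   ] q6 0.44 F [ 0.4 -1.1 -1. ] op 0.261
shift [ 224.  -149.1   50.2] turn 47.4 or 47.4
```

Emit:
{"fn": "servo_tool", "kwargs": {"commands": [[[0,45,-30,0,47.4],[0,90,-60,0,47.4],[0,134,-90,0,47.4],[0,180,-120,0,47.4],[0,224,-149,0,47.4]]]}}

```text
t: 16.15
position: [0.6177, 0.0727, 0.2076]
tcp_rot: [-3.139, 0.118, 0.001]
ft_force: [1.3, -0.0, -0.7]
opening: 0.261
```

Run:
```python
from fit import *
go(*tgt(.04),-4.1)
p=snap("side","side11.png"); crop(p,"side11c.png",215,110,345,220,5)
```

```text
t 16.15 pos [0.6177 0.0727 0.2076] toolx yaw -4.32 tilt [-0.  0. -1.] q6 1.73 F [ 1.3 -0.  -0.7] op 0.261
shift [ 1.8  2.2 46.7] turn -0.2 or -0.2
```

View pics/side11c.png

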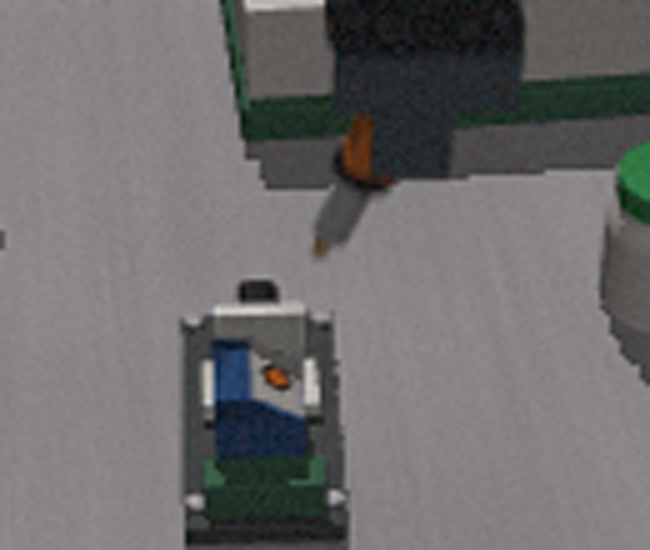

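```bash
cat >> fit.py <<'E'
def probe_pts(p,th,pos=None):
    s=st(); T=R.from_rotvec(s["tcp_rot"]).as_matrix(); pos=s["position"] if pos is None else pos
    u=T@np.array([np.sin(np.radians(th)),0,-np.cos(np.radians(th))]); G=pos+T@np.array([0,0,-.011])
    return proj(p,[G-u*.084,G-u*.070,G-u*.034,G-u*.028,G]),u,G
E
python3 - <<'E'
from fit import *
p=imaging.snapshot("side")
for th in (24,27,30,33,36):
    q,_,_=probe_pts(p,th); print(th,((q-[215,110])*5).round(0).tolist())
a=cv2.resize(p["frame"][130:170,265:305,::-1],None,fx=14,fy=14,interpolation=cv2.INTER_CUBIC)
for th,c in((24,(0,0,255)),(30,(0,255,0)),(36,(255,0,0))):
    q=((probe_pts(p,th)[0]-[265,130]+.5)*14).astype(int)
    cv2.polylines(a,[q[:4].reshape(-1,1,2)],False,c,1)
    for k in q[:4]: cv2.circle(a,tuple(int(v) for v in k),3,c,1)
cv2.imwrite("pics/side12.png",a)
E
```

```text
24 [[330.0, 247.0], [342.0, 225.0], [375.0, 167.0], [381.0, 157.0], [407.0, 110.0]]
27 [[321.0, 244.0], [335.0, 223.0], [372.0, 166.0], [378.0, 156.0], [407.0, 110.0]]
30 [[313.0, 241.0], [328.0, 220.0], [368.0, 164.0], [375.0, 155.0], [407.0, 110.0]]
33 [[305.0, 237.0], [322.0, 217.0], [365.0, 163.0], [372.0, 153.0], [407.0, 110.0]]
36 [[297.0, 233.0], [315.0, 213.0], [362.0, 161.0], [370.0, 152.0], [407.0, 110.0]]
```

View pics/side12.png

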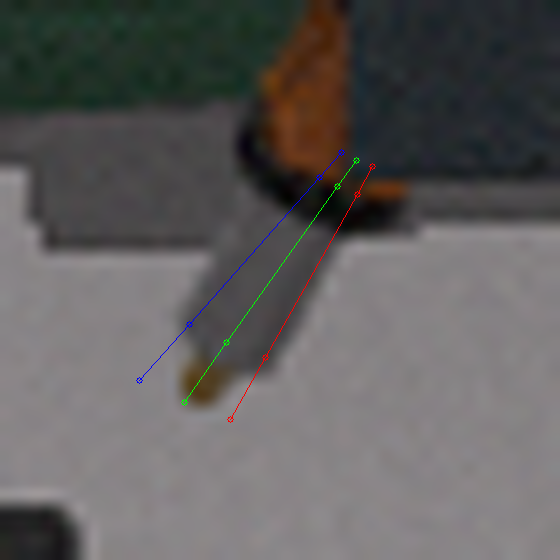

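Run:
```python
from fit import *
go(*tgt(.012,28),-4.1)
```

```text
t 16.25 pos [0.6183 0.0748 0.2076] toolx yaw -4.03 tilt [ 0.     0.001 -1.   ] q6 1.72 F [-0.5 -0.3 -0.8] op 0.261
shift [-15.2   4.3  69.6] turn 0.1 or 0.1
```

Emit:
{"fn": "servo_tool", "kwargs": {"commands": [[[0,-4,4,20,0],[0,-9,4,40,0],[0,-13,4,60,0],[0,-15,4,69,0],[0,-15,4,69,0]]]}}

```text
t: 16.88
position: [0.6021, 0.0676, 0.1381]
tcp_rot: [3.139, -0.112, -0.002]
ft_force: [0.5, -0.0, -1.1]
opening: 0.261
```

Run:
```python
from fit import *
go(*tgt(.012,28),-4.1)
p=imaging.snapshot("side"); crop(p,"side13.png",245,145,305,205,10)
print("pred mark",((proj(p,W(F,[[.009,0,.0645]]))[0]-[245,145])*10).round(), ((probe_pts(p,28)[0]-[245,145])*10).round().tolist())
p=snap("wrist","w13.png")
p=snap("top","top13.png")
```

```text
t 16.88 pos [0.6021 0.0676 0.1381] toolx yaw -4.09 tilt [-0.001 -0.    -1.   ] q6 1.72 F [ 0.5 -0.  -1.1] op 0.261
shift [ 0.4 -4.1  0. ] turn 0.0 or 0.0
pred mark [251. 410.] [[276.0, 385.0], [303.0, 345.0], [375.0, 240.0], [387.0, 222.0], [444.0, 137.0]]
```

View pics/side13.png

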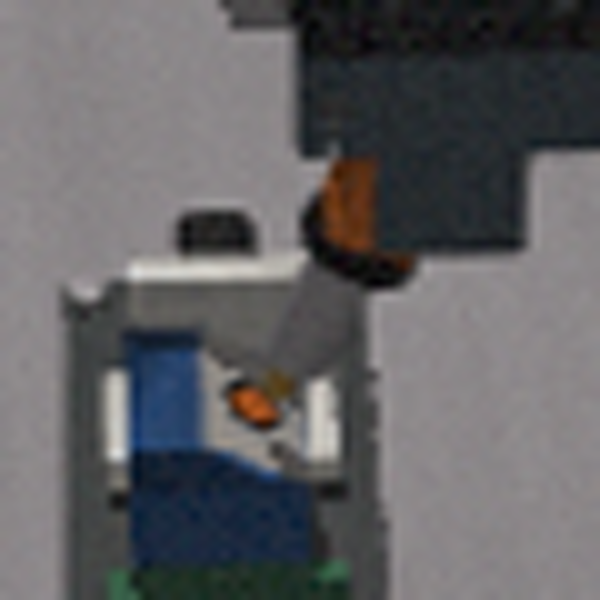

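View pics/w13.png

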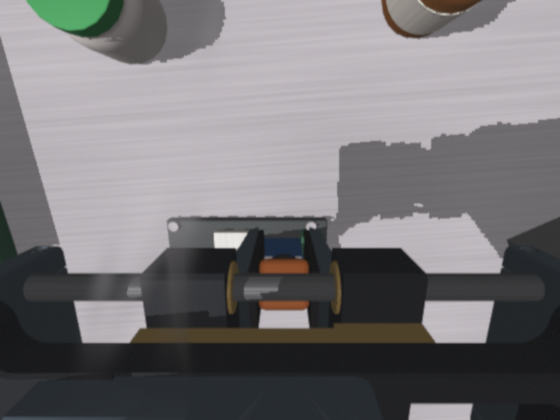

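View pics/top13.png

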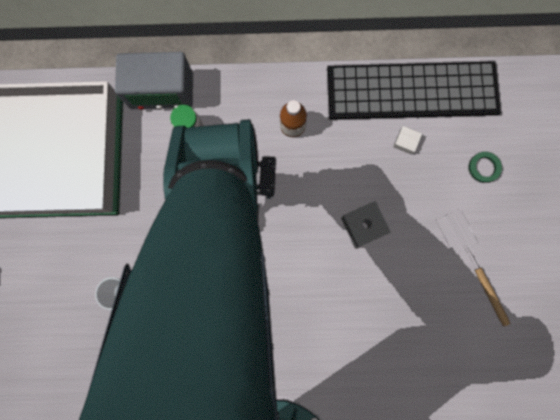

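Run:
```python
from fit import *
ps=[]
for i in range(6):
    p=imaging.snapshot("side"); ps.append(st()["position"])
ps=np.array(ps);print(ps.round(4).tolist()); m=ps.mean(0);print(m)
q,u,G=probe_pts(p,28,m); tip=G-u*.084; print("tip model",tip,q[0])
M=W(F,[[.009,0,.0645]])[0]; print("mark model",M)
# seen, at model heights
tz=ray(p,np.array([278,388])/10+[245,145],tip[2]); mz=ray(p,np.array([253,405])/10+[245,145],.0645)
print("tip seen",tz,"mark seen",mz, "rel in fixture", R.from_euler("z",-F[2]).apply(tz-mz), "want", np.array([.5,0,.866])*.012)
```

```text
[[0.6032, 0.0679, 0.1396], [0.6031, 0.0679, 0.1396], [0.603, 0.0679, 0.1395], [0.6029, 0.0679, 0.1394], [0.6028, 0.0679, 0.1393], [0.6028, 0.0679, 0.1393]]
[0.60295734 0.06788075 0.1394488 ]
tip model [0.56365487 0.07068048 0.07626027] [272.73202406 183.24549946]
mark model [0.557477   0.07485705 0.0645    ]
tip seen [0.56360163 0.06862357 0.07626027] mark seen [0.55823908 0.07656879 0.0645    ] rel in fixture [ 0.00591645 -0.00754183  0.01176027] want [0.006    0.       0.010392]
```

Emit:
{"fn": "servo_tool", "kwargs": {"commands": [[[0,-1,-5.5,2,0],[0,-2,-5.5,3.5,0],[0,-3,-5.5,5.2,0],[0,-4,-5.5,7,0],[0,-4,-5.5,7,0]]]}}

```text
t: 17.95
position: [0.5988, 0.0735, 0.1317]
tcp_rot: [3.14, -0.112, -0.001]
ft_force: [-0.6, -0.2, -1.5]
opening: 0.26
```

```bash
cat > look.py <<'E'
from fit import *
import sys
for i in range(2): p=imaging.snapshot("side")
s=st(); print(s["position"].round(4) if hasattr(s["position"],"round") else s["position"],np.round(s["ft_force"],2),s["t"])
q,u,G=probe_pts(p,28); tip=G-u*.084
print("tip model",tip,"mark model",W(F,[[.009,0,.0645]])[0]); print(((proj(p,[tip])[0]-[250,165])*20).round())
crop(p,sys.argv[1],250,165,285,195,20)
E
python3 look.py s14.png
```

```text
[0.599  0.0736 0.1319] [-0.26 -0.02 -1.63] 18.05
tip model [0.55967762 0.07637759 0.06874943] mark model [0.557477   0.07485705 0.0645    ]
[418. 384.]
```

View pics/s14.png

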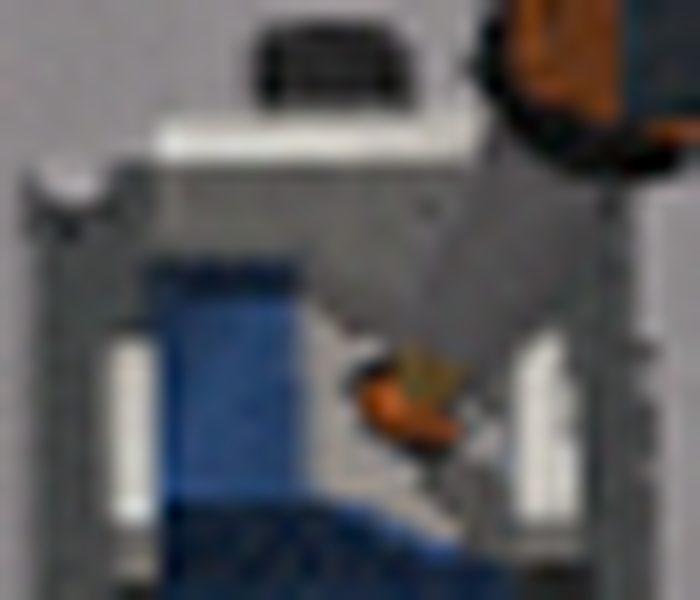

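Emit:
{"fn": "servo_tool", "kwargs": {"commands": [[[0,-0.5,-1,0.9,0],[0,-1,-1,1.7,0],[0,-1.5,-1,2.6,0],[0,-2,-1,3.5,0],[0,-2,-1,3.5,0]]]}}

```text
t: 18.68
position: [0.5972, 0.0747, 0.1285]
tcp_rot: [-3.14, 0.112, -0.001]
ft_force: [0.6, 0.1, -0.6]
opening: 0.264
```

```bash
python3 look.py s15.png
```

```text
[0.5972 0.0748 0.1285] [ 1.08 -0.02 -0.09] 18.775
tip model [0.55787669 0.07758234 0.06536099] mark model [0.557477   0.07485705 0.0645    ]
[402. 399.]
```

View pics/s15.png

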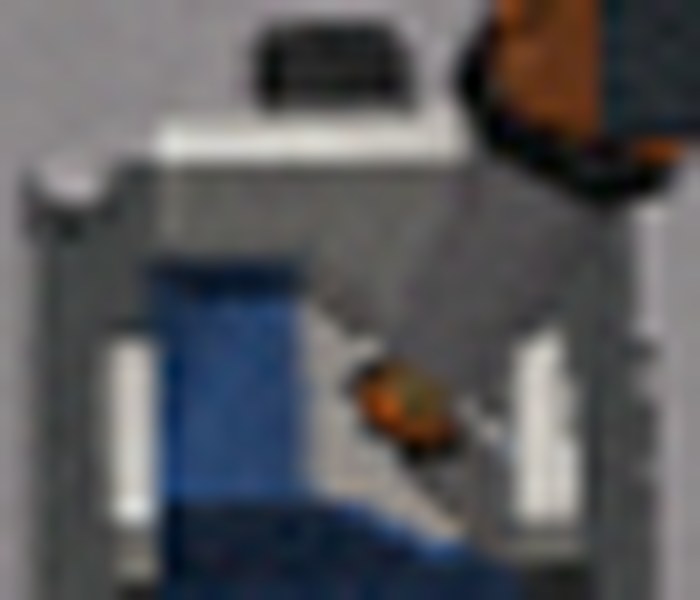

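Emit:
{"fn": "servo_tool", "kwargs": {"commands": [[[0,-0.5,0,0.9,0],[0,-1,0,1.7,0],[0,-1,0,1.7,0],[0,-1,0,1.7,0]]]}}

```text
t: 19.27
position: [0.5962, 0.0749, 0.1268]
tcp_rot: [-3.14, 0.111, -0.0]
ft_force: [2.8, -0.2, 0.3]
opening: 0.261
```

```bash
python3 - <<'E'
from fit import *
fs=[]
for i in range(8): imaging.snapshot("side"); fs.append(st()["ft_force"])
fs=np.array(fs); print(fs.round(2).tolist(), fs.mean(0))
E
python3 look.py s16.png
```

```text
[[1.0, 0.03, 0.11], [1.99, -0.11, 0.24], [2.13, 0.37, -0.52], [2.97, -0.13, -0.08], [1.85, -0.99, 0.32], [2.61, -0.63, 0.35], [1.75, -0.53, 0.07], [1.38, 0.27, 0.29]] [ 1.96127827 -0.21618617  0.09609283]
[0.5961 0.0748 0.1267] [ 2.23  0.34 -0.02] 19.775
tip model [0.55676414 0.07761406 0.06356157] mark model [0.557477   0.07485705 0.0645    ]
[393. 411.]
```

View pics/s16.png

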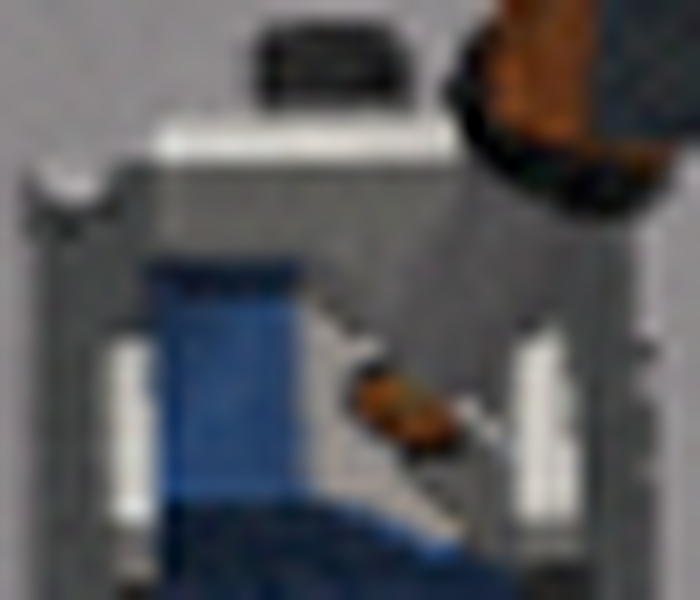

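Emit:
{"fn": "servo_tool", "kwargs": {"commands": [[[0,-0.5,0,0.8,0],[0,-0.5,0,0.8,0],[0,-0.5,0,0.8,0],[0,-0.5,0,0.8,0],[0,-0.5,0,0.8,0]]]}}

```text
t: 20.4
position: [0.5956, 0.0749, 0.1259]
tcp_rot: [-3.14, 0.112, -0.0]
ft_force: [2.1, 1.1, 0.6]
opening: 0.26
```

Run:
```python
from fit import *
fs=[];im=[]
for i in range(16): p=imaging.snapshot("side"); im.append(p["frame"].astype(float)); s=st(); fs.append(np.r_[s["ft_force"],s["position"]])
fs=np.array(fs); print(fs.mean(0).round(4), fs.std(0).round(4),s["opening"],s["t"])
d=fs.mean(0)[:3]-[-.2,0,-1.3]; print("n force",d@np.array([.5,0,.866]))
a=np.mean(im,0).astype(np.uint8)[:,:,::-1]
M=W([.5485,.077,-.0715],[[.009,0,.0645]])[0]
n=np.array([.5*np.cos(F[2]),.5*np.sin(F[2]),.866])
for L in (0,5,10,14,50): print(L,((proj(p,[M+n*L/1000])[0]-[250,155])*16).round())
cv2.imwrite("pics/s17.png",cv2.resize(a[155:190,250:295],None,fx=16,fy=16,interpolation=cv2.INTER_CUBIC))
```

```text
[2.2451 0.2474 0.2269 0.5956 0.0749 0.1259] [0.4356 0.3941 0.5056 0.     0.     0.    ] 0.26074118878013974 21.2
n force 2.5448990646629195
0 [320. 489.]
5 [336. 467.]
10 [352. 445.]
14 [365. 428.]
50 [485. 265.]
```

View pics/s17.png

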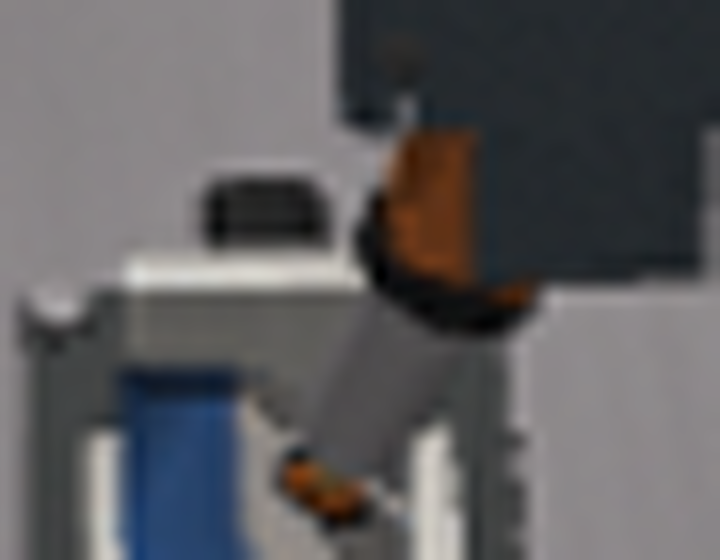

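Run:
```python
from fit import *
im=[]
for i in range(10): p=imaging.snapshot("side"); im.append(p["frame"].astype(float))
a=np.mean(im,0).astype(np.uint8)[:,:,::-1]
np.save("avg.npy",np.mean(im,0))
M=W([.5485,.077,-.0715],[[.009,0,.0645]])[0]
tiles=[]
for th in (20,25,30,35):
    b=cv2.resize(a[150:190,258:288],None,fx=12,fy=12,interpolation=cv2.INTER_CUBIC).copy()
    t=np.radians(th);u=np.array([np.sin(t)*np.cos(F[2]),np.sin(t)*np.sin(F[2]),np.cos(t)])
    Rm=R.from_rotvec(p["rvec"]).as_matrix(); view=Rm[2]; w=np.cross(u,view); w/=np.linalg.norm(w)
    for r,l0,l1 in((.009,9,45),(.015,45,51)):
        pts=[M+u*l0/1000+w*r,M+u*l1/1000+w*r,M+u*l1/1000-w*r,M+u*l0/1000-w*r]
        q=((proj(p,pts)-[258,150]+.5)*12).astype(int); cv2.polylines(b,[q.reshape(-1,1,2)],True,(0,255,255),1)
    tiles.append(b)
cv2.imwrite("pics/s18.png",cv2.resize(np.vstack([np.hstack(tiles[:2]),np.hstack(tiles[2:])]),(600,800)) [:,:] if False else np.hstack(tiles[:2]))
cv2.imwrite("pics/s19.png",np.hstack(tiles[2:]))
```

```text
(no output)
```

View pics/s18.png

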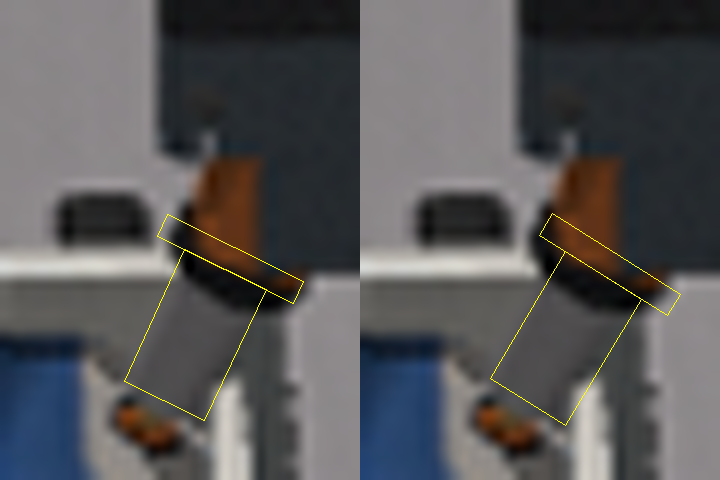

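View pics/s19.png

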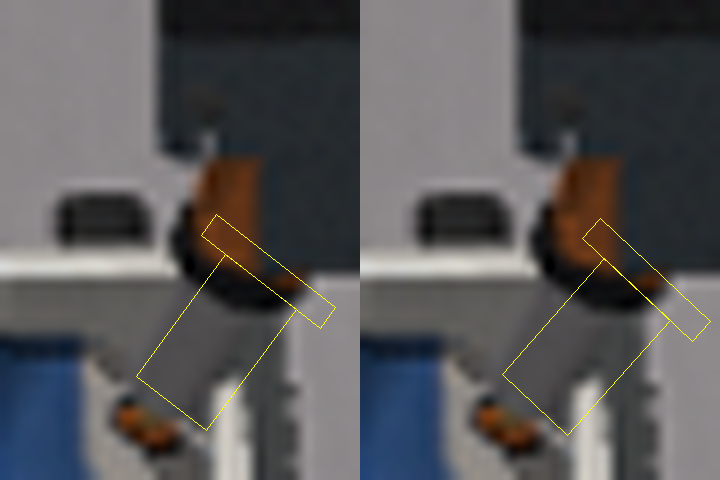

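Run:
```python
import numpy as np,cv2
a=np.load("avg.npy")[155:188,262:288,::-1]
a=np.clip((a-20)*2.2,0,255).astype(np.uint8)
b=cv2.resize(a,None,fx=22,fy=22,interpolation=cv2.INTER_CUBIC)
for i in range(0,b.shape[1],110): cv2.line(b,(i,0),(i,b.shape[0]),(0,255,255),1)
for i in range(0,b.shape[0],110): cv2.line(b,(0,i),(b.shape[1],i),(0,255,255),1)
cv2.imwrite("pics/s20.png",b);print(b.shape)
```

```text
(726, 572, 3)
```

View pics/s20.png

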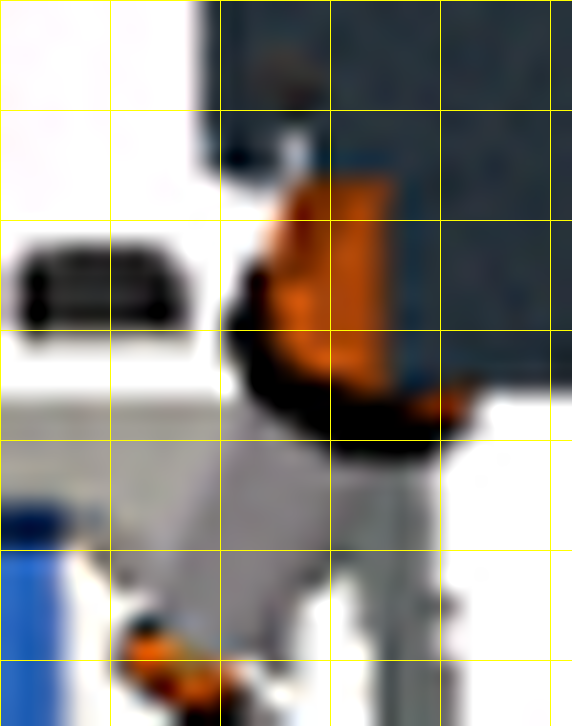

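Emit:
{"fn": "servo_tool", "kwargs": {"commands": [[[0,5,0,-9,0],[0,15,0,-26,0],[0,20,0,-50,0],[0,20,0,-100,0],[0,20,0,-130,0]]]}}

```text
t: 22.32
position: [0.6166, 0.0734, 0.2595]
tcp_rot: [-3.139, 0.112, -0.004]
ft_force: [-0.2, 0.4, -1.8]
opening: 0.26
```

Run:
```python
from fit import *
go(.5,-.3,.5,-4.1)
```

```text
t 22.32 pos [0.6166 0.0734 0.2595] toolx yaw -4.07 tilt [ 0.002  0.    -1.   ] q6 1.72 F [-0.2  0.4 -1.8] op 0.26
shift [ -89.2  380.7 -240.8] turn 0.0 or 0.0
```

Emit:
{"fn": "servo_tool", "kwargs": {"commands": [[[0,-15,60,-27,0],[0,-30,120,-54,0],[0,-45,180,-80,0],[0,-60,240,-107,0],[0,-75,300,-134,0]]]}}

```text
t: 22.95
position: [0.5256, -0.2009, 0.3824]
tcp_rot: [3.139, -0.111, 0.001]
ft_force: [0.8, 0.2, -1.1]
opening: 0.263
```

Emit:
{"fn": "servo_tool", "kwargs": {"commands": [[[0,-15,60,-26,0],[0,-15,60,-26,0],[0,-15,60,-26,0],[0,-15,60,-26,0]]]}}

```text
t: 23.45
position: [0.5073, -0.2568, 0.4057]
tcp_rot: [-3.139, 0.11, 0.001]
ft_force: [-0.5, 0.7, -1.1]
opening: 0.266
```

Run:
```python
from fit import *
go(.5,-.28,.42,-4.1)
p=snap("side","s21.png")
q=probe_pts(p,28)[0];print(q)
c=q[1].astype(int); print(c)
x0,y0=c[0]-30,c[1]-60
crop(p,"s21c.png",x0,y0,x0+90,y0+85,8); print(x0,y0)
for th in (18,22,26,30): 
    q=probe_pts(p,th)[0]; print(th,((q-[x0,y0])*8).round().tolist(), (q[0]-q[2])[0]/(q[0]-q[2])[1])
```

```text
t 23.45 pos [ 0.5073 -0.2568  0.4057] toolx yaw -4.01 tilt [-0.001  0.001 -1.   ] q6 1.13 F [-0.5  0.7 -1.1] op 0.266
shift [ -5.7  23.6 -14.3] turn 0.1 or 0.1
[[233.15771333 193.11221059]
 [236.90297601 187.09502237]
 [246.90928963 171.01874743]
 [248.63190607 168.25116922]
 [256.88980674 154.98391752]]
[236 187]
206 127
18 [[287.0, 549.0], [306.0, 498.0], [356.0, 361.0], [365.0, 337.0], [407.0, 224.0]] -0.36994074148292544
22 [[259.0, 542.0], [282.0, 492.0], [345.0, 358.0], [355.0, 335.0], [407.0, 224.0]] -0.466923203715853
26 [[231.0, 534.0], [259.0, 485.0], [333.0, 354.0], [346.0, 332.0], [407.0, 224.0]] -0.5690115223662364
30 [[204.0, 524.0], [236.0, 476.0], [322.0, 350.0], [336.0, 328.0], [407.0, 224.0]] -0.6777062195817896
```

View pics/s21c.png

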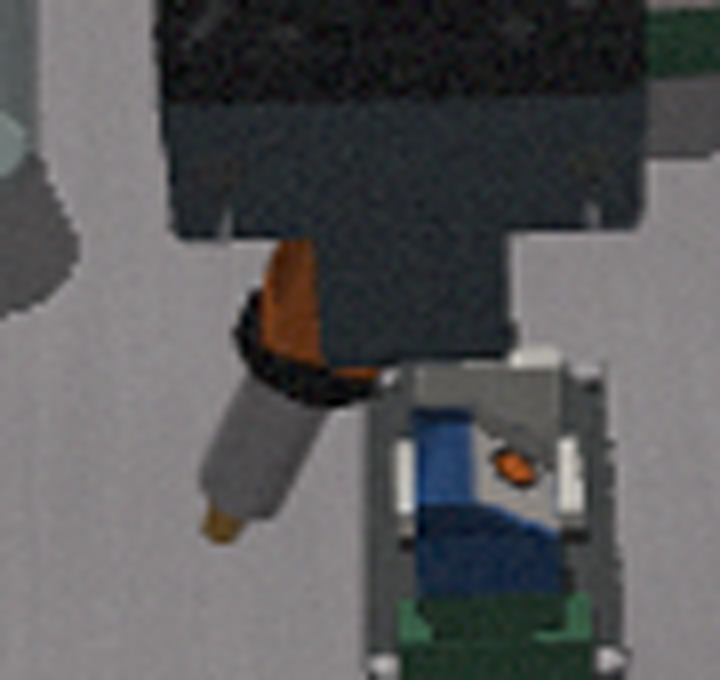

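Run:
```python
from fit import *
go(.5570,-.1912,.205,43.37)
```

```text
t 23.5 pos [ 0.5074 -0.2568  0.4057] toolx yaw -3.99 tilt [-0.001  0.001 -1.   ] q6 1.13 F [-0.4 -0.5 -1.4] op 0.262
shift [ 45.1 -68.8 200.7] turn -47.4 or -47.4
```

Emit:
{"fn": "servo_tool", "kwargs": {"commands": [[[0,12,-18,50,-47.4],[0,24,-36,100,-47.4],[0,36,-54,150,-47.4],[0,45,-69,200,-47.4],[0,45,-69,200,-47.4]]]}}

```text
t: 24.12
position: [0.5553, -0.1894, 0.2016]
tcp_rot: [-2.911, -1.168, 0.008]
ft_force: [0.7, -0.1, -0.3]
opening: 0.266
```

Run:
```python
from fit import *
p=imaging.snapshot("side");p=imaging.snapshot("side")
go(.5569,-.1912,.1174,43.37)
crop(p,"s22.png",210,200,330,320,5)
```

```text
t 24.23 pos [ 0.5568 -0.1909  0.2049] toolx yaw 43.48 tilt [-0.002  0.001 -1.   ] q6 0.44 F [ 0.5  0.3 -1. ] op 0.259
shift [-0.1  0.5 87.5] turn 0.1 or 0.1
```

View pics/s22.png

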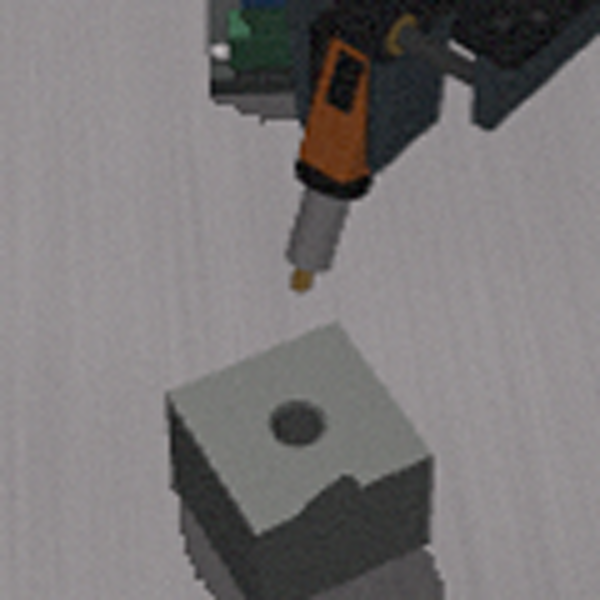

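Emit:
{"fn": "servo_tool", "kwargs": {"commands": [[[0,-1,0.5,35,0],[0,-1,0.5,65,0],[0,-1,0.5,78,0],[0,-1,0.5,86,0],[0,-1,0.5,86,0]]]}}

```text
t: 24.85
position: [0.5569, -0.1933, 0.1205]
tcp_rot: [2.92, 1.159, 0.0]
ft_force: [0.6, -0.0, -1.1]
opening: 0.263
```

Run:
```python
from fit import *
p=imaging.snapshot("side");p=imaging.snapshot("side")
go(.5569,-.1912,.1174,43.37)
crop(p,"s23.png",230,220,310,300,8)
```

```text
t 24.95 pos [ 0.5571 -0.1935  0.121 ] toolx yaw 43.32 tilt [ 0.001 -0.    -1.   ] q6 0.44 F [ 0.9  0.4 -1.1] op 0.264
shift [ 1.4 -1.8  3.6] turn -0.1 or -0.1
```

View pics/s23.png

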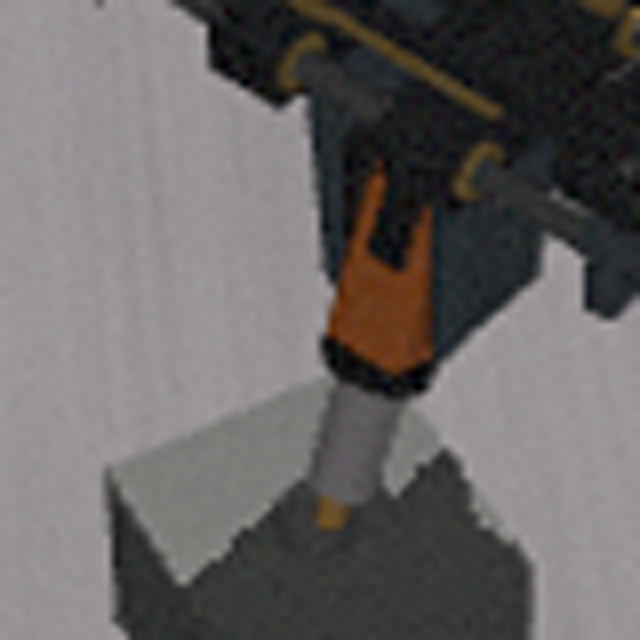

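Emit:
{"fn": "servo_tool", "kwargs": {"commands": [[[0,1,-1,3.5,0],[0,4,-1,4.5,0],[0,7,-1,5.5,0],[0,10,-1,6.5,0],[0,12.5,-1,7.5,0]]]}}

```text
t: 25.58
position: [0.5648, -0.1844, 0.1127]
tcp_rot: [2.919, 1.16, -0.001]
ft_force: [-3.3, -6.1, -0.3]
opening: 0.265
```

Run:
```python
from fit import *
p=imaging.snapshot("side");p=imaging.snapshot("side")
go(.5569,-.1912,.1174,43.37)
crop(p,"s24.png",230,220,310,300,8)
```

```text
t 25.68 pos [ 0.5649 -0.1843  0.1127] toolx yaw 43.36 tilt [-0.001 -0.001 -1.   ] q6 0.46 F [-1.7 -4.3 -0.5] op 0.262
shift [-10.5  -0.4  -4.7] turn -0.0 or -0.0
```

View pics/s24.png

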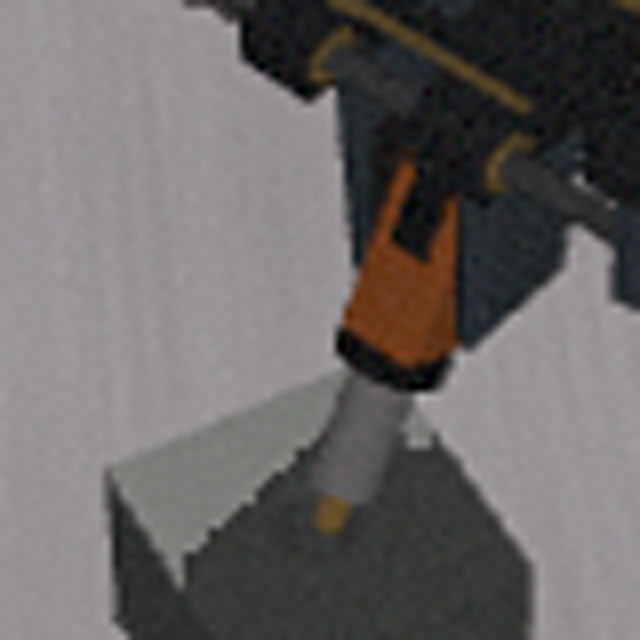

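Emit:
{"fn": "servo_tool", "kwargs": {"commands": [[[0,0,0,-15,0],[0,0,0,-40,0],[0,0,0,-90,47.4],[0,0,0,-140,47.4],[0,0,0,-190,47.4]]]}}

```text
t: 26.3
position: [0.5649, -0.1838, 0.3055]
tcp_rot: [3.128, 0.294, 0.002]
ft_force: [0.5, -0.1, -1.1]
opening: 0.26
```

Run:
```python
from fit import *
go(.5073,-.2568,.4057,-4)
```

```text
t 26.3 pos [ 0.5649 -0.1838  0.3055] toolx yaw 10.74 tilt [ 0.001 -0.    -1.   ] q6 1.03 F [ 0.5 -0.1 -1.1] op 0.26
shift [ -70.1   61.1 -100.3] turn 14.7 or 14.7
```

Emit:
{"fn": "servo_tool", "kwargs": {"commands": [[[0,-35,30,-50,14.7],[0,-70,61,-100,14.7],[0,-70,61,-100,14.7],[0,-70,61,-100,14.7],[0,-70,61,-100,14.7]]]}}

```text
t: 26.92
position: [0.508, -0.2564, 0.4013]
tcp_rot: [-3.139, 0.097, 0.003]
ft_force: [0.0, -0.2, -1.9]
opening: 0.264
```

Run:
```python
from fit import *
im=[]
for i in range(4): p=imaging.snapshot("side"); im.append(p["frame"].astype(float))
p["frame"]=np.mean(im,0).astype(np.uint8)
go(.5073,-.2568,.4057,-4)
x0,y0=206,127
crop(p,"s25.png",x0,y0,x0+70,y0+75,10)
for th in (22,26,30,34): 
    q=probe_pts(p,th)[0]; print(th,((q-[x0,y0])*10).round().tolist(), (q[0]-q[2])[0]/(q[0]-q[2])[1])
```

```text
t 27.12 pos [ 0.5082 -0.2567  0.4017] toolx yaw -3.54 tilt [-0.001  0.001 -1.   ] q6 1.12 F [ 0.4 -0.3 -1.2] op 0.263
shift [-0.9  0.1 -4. ] turn 0.5 or 0.5
22 [[330.0, 696.0], [359.0, 634.0], [437.0, 467.0], [450.0, 439.0], [515.0, 301.0]] -0.46914424525158865
26 [[295.0, 686.0], [330.0, 626.0], [422.0, 463.0], [438.0, 435.0], [515.0, 301.0]] -0.5710837457242902
30 [[261.0, 674.0], [301.0, 615.0], [408.0, 458.0], [427.0, 431.0], [515.0, 301.0]] -0.6795140856343753
34 [[228.0, 661.0], [274.0, 604.0], [395.0, 452.0], [416.0, 426.0], [515.0, 301.0]] -0.7962490059591706
```

View pics/s25.png

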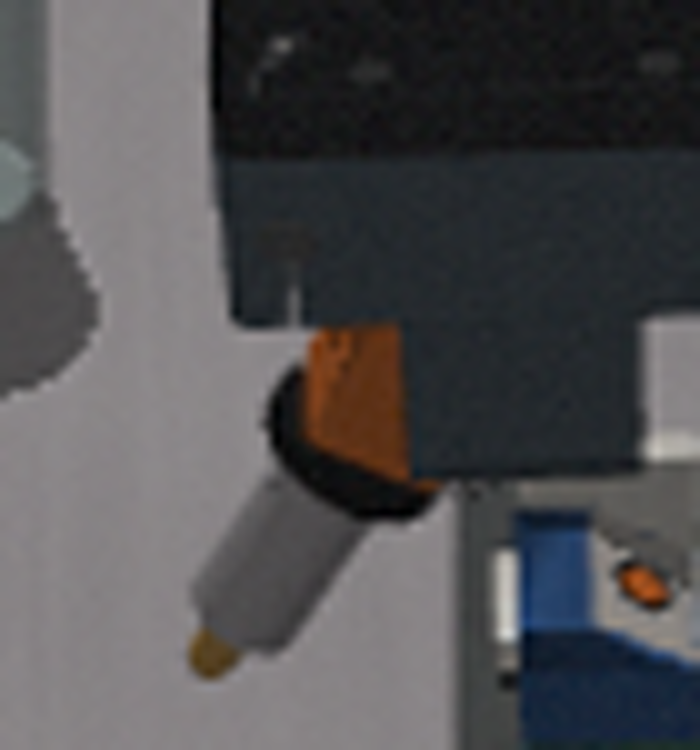

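Run:
```python
from fit import *
go(.6154,.0742,.22,-4.1)
```

```text
t 27.12 pos [ 0.5082 -0.2567  0.4017] toolx yaw -3.54 tilt [-0.001  0.001 -1.   ] q6 1.12 F [ 0.4 -0.3 -1.2] op 0.263
shift [  86.8 -336.8  181.8] turn 0.6 or 0.6
```

Emit:
{"fn": "servo_tool", "kwargs": {"commands": [[[0,15,-50,25,0.6],[0,30,-105,55,0.6],[0,45,-160,85,0.6],[0,58,-215,115,0.6],[0,70,-270,145,0.6]]]}}

```text
t: 27.75
position: [0.5935, 0.0043, 0.2595]
tcp_rot: [3.139, -0.114, -0.0]
ft_force: [1.0, -0.4, -0.4]
opening: 0.257
```

Run:
```python
from fit import *
go(.6154,.0742,.20,-4.1)
```

```text
t 27.75 pos [0.5935 0.0043 0.2595] toolx yaw -4.16 tilt [-0. -0. -1.] q6 1.61 F [ 1.  -0.4 -0.4] op 0.257
shift [ 16.8 -71.3  59.5] turn -0.1 or -0.1
```

Emit:
{"fn": "servo_tool", "kwargs": {"commands": [[[0,17,-50,0,0],[0,17,-71,20,0],[0,17,-71,60,0],[0,17,-71,60,0]]]}}

```text
t: 28.25
position: [0.613, 0.0715, 0.1974]
tcp_rot: [3.139, -0.114, -0.009]
ft_force: [0.3, 0.3, -0.6]
opening: 0.263
```

Run:
```python
from fit import *
p=imaging.snapshot("side");p=imaging.snapshot("side")
go(.6154,.0742,.1374,-4.1)
crop(p,"s26.png",245,120,325,200,8)
```

```text
t 28.35 pos [0.6153 0.0713 0.2011] toolx yaw -4.22 tilt [-0. -0. -1.] q6 1.72 F [-0.3  0.1 -1.4] op 0.262
shift [-0.1 -2.9 63.7] turn -0.1 or -0.1
```

View pics/s26.png

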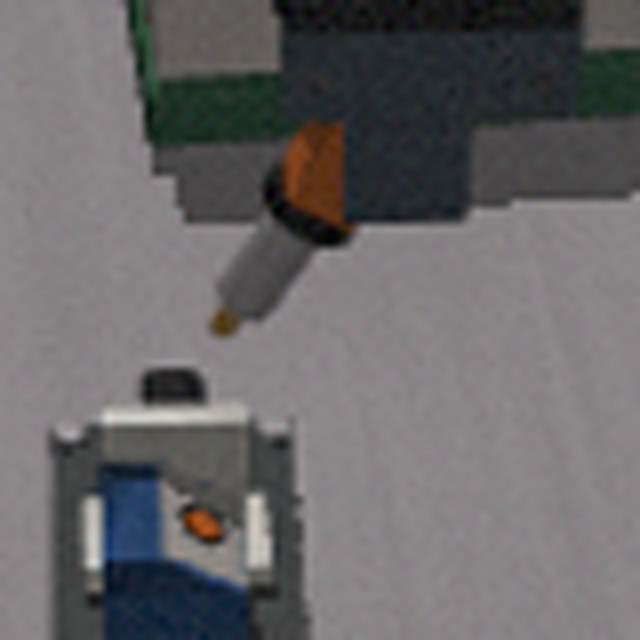

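Emit:
{"fn": "servo_tool", "kwargs": {"commands": [[[0,0,-3,25,0],[0,0,-3,45,0],[0,0,-3,57,0],[0,0,-3,63,0],[0,0,-3,63,0]]]}}

```text
t: 28.98
position: [0.6157, 0.0746, 0.1377]
tcp_rot: [3.139, -0.115, -0.0]
ft_force: [0.4, 0.2, -1.0]
opening: 0.262
```

```bash
cat > look2.py <<'E'
from fit import *
import sys
im=[];fs=[]
for i in range(5): p=imaging.snapshot("side"); im.append(p["frame"].astype(float)); s=st(); fs.append(np.r_[s["ft_force"],s["position"]])
p["frame"]=np.mean(im,0).astype(np.uint8)
m=np.mean(fs,0); print("F",m[:3].round(2),"pos",fs[-1][3:].round(4),"t",s["t"],"op",s["opening"])
d=m[:3]-[-.2,0,-1.2]; print("n force",d@np.array([.5,0,.866]),"tang",d@np.array([.866,0,-.5]))
tip=fs[-1][3:]+np.array([-.0512*np.cos(F[2]),-.0512*np.sin(F[2]),-.0625])
M=W([.5485,.077,-.0715],[[.009,0,.0645]])[0]; n=np.array([.5*np.cos(F[2]),.5*np.sin(F[2]),.866])
print("tip-M fixture axes",R.from_euler("z",-F[2]).apply(tip-M).round(4),"d",(tip-M)@n)
print("pred tip px",((proj(p,[tip])[0]-[250,158])*16).round(),"pred mark px",((proj(p,[M])[0]-[250,158])*16).round())
crop(p,sys.argv[1],250,158,290,193,16)
E
python3 look2.py s27.png
```

```text
F [-0.28  0.03 -1.03] pos [0.6159 0.0747 0.1383] t 29.225 op 0.26132911014437515
n force 0.10628223258280878 tang -0.15003110171166384
tip-M fixture axes [0.0072 0.0025 0.0113] d 0.013345518560168732
pred tip px [366. 373.] pred mark px [320. 441.]
```

View pics/s27.png

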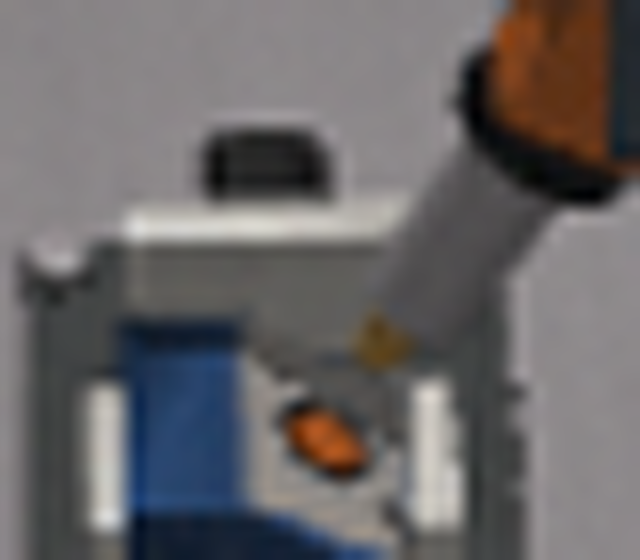

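Emit:
{"fn": "servo_tool", "kwargs": {"commands": [[[0,-1.5,2,2,0],[0,-2.5,2,4,0],[0,-3.5,2,6,0],[0,-5,2,8,0],[0,-5,2,8,0]]]}}

```text
t: 29.85
position: [0.6102, 0.0731, 0.1295]
tcp_rot: [3.139, -0.115, -0.001]
ft_force: [-0.2, -0.1, -0.7]
opening: 0.261
```

```bash
python3 look2.py s28.png
```

```text
F [-0.27 -0.27 -1.24] pos [0.6106 0.0731 0.1298] t 30.1 op 0.26255933924920183
n force -0.06586568282075701 tang -0.03731382238150724
tip-M fixture axes [0.002  0.0005 0.0028] d 0.003417398208496213
pred tip px [333. 425.] pred mark px [320. 441.]
```

View pics/s28.png

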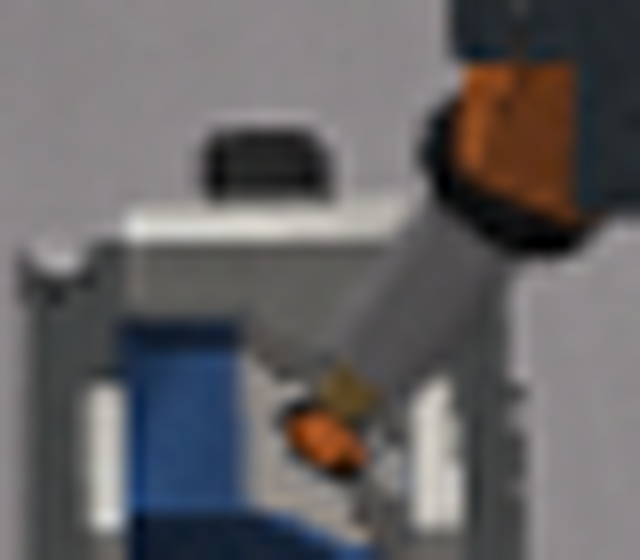

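Emit:
{"fn": "servo_tool", "kwargs": {"commands": [[[0,-0.8,0,1.3,0],[0,-1.5,0,2.6,0],[0,-2.2,0,3.9,0],[0,-3,0,5.2,0],[0,-3,0,5.2,0]]]}}

```text
t: 30.72
position: [0.6075, 0.0733, 0.1245]
tcp_rot: [-3.139, 0.115, -0.0]
ft_force: [1.3, -0.4, -0.8]
opening: 0.262
```

```bash
python3 look2.py s29.png
```

```text
F [ 0.57 -0.44 -0.3 ] pos [0.6076 0.0732 0.1246] t 30.975 op 0.263344097285146
n force 1.1626580739303398 tang 0.2223902035579164
tip-M fixture axes [-0.001   0.0005 -0.0024] d -0.002562948264996375
pred tip px [313. 451.] pred mark px [320. 441.]
```

View pics/s29.png

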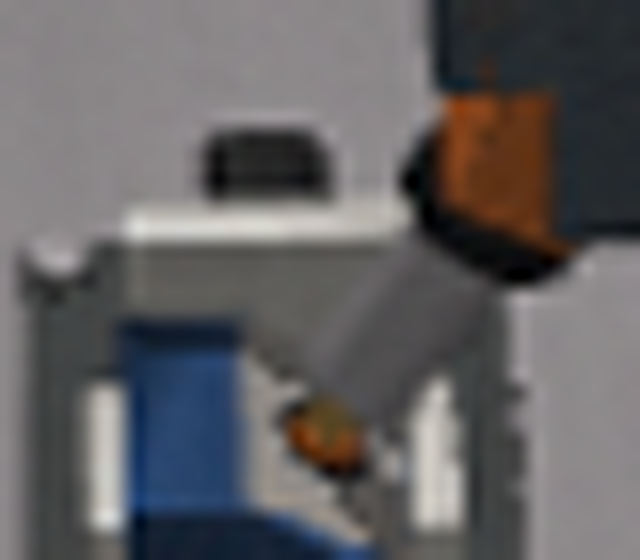

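Emit:
{"fn": "servo_tool", "kwargs": {"commands": [[[0,-0.5,0,0.9,0],[0,-1,0,1.7,0],[0,-1.5,0,2.6,0],[0,-1.9,0,3.3,0],[0,-1.9,0,3.3,0]]]}}

```text
t: 31.6
position: [0.6056, 0.0734, 0.1212]
tcp_rot: [-3.139, 0.115, -0.0]
ft_force: [0.6, -0.9, 1.0]
opening: 0.265
```

```bash
sed -i 's/range(5)/range(14)/' look2.py; python3 look2.py s30.png
```

```text
F [ 0.56 -0.1   0.93] pos [0.6056 0.0734 0.1212] t 32.3 op 0.26304623637328284
n force 2.2188155900213284 tang -0.40730180850152675
tip-M fixture axes [-0.003   0.0005 -0.0058] d -0.00652482429407388
pred tip px [301. 468.] pred mark px [320. 441.]
```

View pics/s30.png

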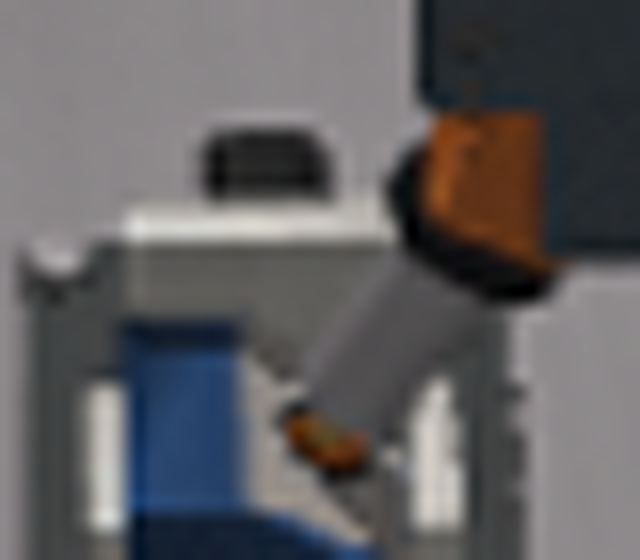

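```bash
python3 -c "
from plant import job
print(job.hand_in())"
```

```text
the job is handed in; nothing more can be done
None
```

I handed the job in with the probe held on the mark. I did not make the quarter turn, because the block's bevel already faced the fixture's open far end.

**Why no turn:** In the wrist and side cameras, the mark and the bevel edges matched "bevel to the far end" within about 1 px. They did not match "bevel against the sliding jaw". A quarter turn would have pointed the bevel the wrong way. I slid the jaw open about 24 mm and shut it again until the push force rose to about 9 N. I never lifted or gripped the block.

**Getting the probe square:** The tool could only point straight down, so I tilted the probe in the fingers by levering its tip against the rim of the stand's hole. The first tilt measured only about 22–25° against the 30° needed. I took the probe back to the stand and tilted it further.

**Last checks:**

| Check | Result |
|---|---|
| Probe tilt, measured before pressing | about 29° (30° wanted) |
| Tip position | on the mark, within about 2 mm in the side picture |
| Force along the bevel normal | about 2.2 N, so the spring tip is about 4.5 mm in |
| Block | unmoved in the picture |
| Finish time | about 32 s |

**Disagreements:**
- **Spring travel:** the arm's position reading gave about 6.5 mm of spring travel, against 4.5 mm from the force. Both are inside the 2–8 mm range.
- **Probe slip:** the probe slipped about 10 mm sideways in the pads while I tilted it. I allowed for this when placing the tip.
- **Jaw:** I judged it shut only from the push force and the pictures, since there was no direct reading.

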